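Check the pressing block for snags under the inspection camera

ROBOT

A 7-joint arm with a two-finger parallel gripper is mounted at the origin on the work surface. World frame = base frame: x ahead of the robot, y to its left, z up, the work surface at z = 0. Lengths are in m, angles in rad, forces in N, time in s.
With the tool pointing down it reaches from about 0.35 to 0.9 m from the base axis. Payload 8.1 kg.
Tool frame: the origin (TCP) lies where the fingers leave the gripper's body, on its centre line; the fingertips stand 66 mm ahead of it and the grasp point (between the pads) lies 47 mm ahead of it (arm.tip_reach is the distance from the TCP to the fingertips, in m); z points along the fingers, y is the direction in which the jaws open and shut (so a half turn about z gives the same grasp; the last joint's range is limited). The gripper opens to 92 mm and grips with 3 to 60 N. Pads are 19 mm wide; open, the fingers measure 130 mm over their backs; the gripper's body (75 mm by 190 mm) begins 47 mm behind the grasp point.
Start: joints at [1.082, 0.434, 0.025, 1.573, -0.012, 1.134, -0.075], TCP at [0.235, -0.579, 0.292] pointing down, gripper open.
Joint ranges: [-2.62, 2.62], [-0.44, 2.09], [-1.27, 1.32], [0.08, 2.57], [-1.32, 4.46], [0.12, 2], [-2.74, 2.74]. Speed limits (rad/s): [2.22, 2.22, 3.01, 3.01, 3.14, 3.14, 3.14].

INTERFACE

Orientations are given as a rotation vector (axis times angle).
In Python, from cell import arm gives the robot as it stands.
- The arm moves only by the tool carry_out, never from a script. Its argument "plan" is a list of rows, each a list of 5 numbers: the shift along the world's x, y, z in cm, then the turn about the world's z in rad, then the finger opening in cm, from 0 to 9.18. In form: [[tx, ty, tz, spin, fingers], ...]. A call has 1 to 20 rows; each row is the pose to reach, as a shift and turn from the pose measured when the call began; what a row does not reach only later rows make up. A row lasts 1/10 s, in which the tool goes at most 50 mm and 8.59 degrees, less where a joint would pass 70% of its speed; a pose out of reach is approached as far as the arm can. A call with a gripper value outside its range is refused whole. The fingers move at their own pace and stop on an object; "squeeze" is the grip in N (left out, the last holds). Time passes only in rows, so rows that repeat a pose let the fingers close. It gives the time, the measured TCP pose, the force and the opening at its end, in the units of the state.
- arm.observe(): the state, without advancing time (a new reading comes with each control period).
- arm.get_image(name): name is "scene" or "top" or "wrist"; returns (picture, depth): 420x560x3 uint8, red, green, blue; 420x560 float32, m along the optical axis (not along the pixel's ray), 0 where there is no reading.
- arm.get_calibration(name): a dict with "intrinsics" (3x3 intrinsics, pixels), "D" ([k1, k2, p1, p2, k3] as OpenCV has them; the pictures are not rectified), "rvec" (rotation vector, rad) and "tvec" (3), from world to camera coordinates, as OpenCV has them; the wrist camera has in their place "tool_from_camera" (4x4, takes a point from camera to tool coordinates, whose origin is the TCP and whose axes are the flange's). Camera axes: x right, y down, z forward; pixel columns grow to the right and rows downward; lengths in m; the calibration is good to about 2 mm. A picture is of the moment at which its call begins: read the wrist's pose just before it. get_calibration takes no time and is no camera call.
- arm.sign_off(): hands the job in, once; it reports no verdict.
The state is a dict: "clock": time; "joints": joint angles; "dq": joint speeds; "joint_efforts": joint torques, N m; "position": TCP position; "ee_rot": TCP orientation; "force": force on the tool from outside, world axes, zero at the start; "ft_torque": the same for the moment, N m; "width": opening from 0.0 (shut) to 1.0 (fully open).
Only numpy, scipy, OpenCV 4.12 (cv2) and the standard library are available. Lean on these libraries where they do the work, as an engineer would, in place of code of your own. Each camera call takes 0.05 s, during which the arm holds its last target. There are 200 camera calls.

TASK

Check the wooden pressing block for splinters: pick it up, tilt it so that the side being checked squarely faces the lens of the down-tilted inspection camera, centred about 13 cm in front of the lens, and hold each side still there for about a second: first the grooved edge, then the smooth broad front (the broad side without the rib), then the plain edge. Then stand it gently upright on its foot in the empty compartment of the grey tray and let go of it. Do not touch the camera or its stand, and leave the spool, dish, phone and pump bottle where they are.

Things in the scene. Friction and masses are not known exactly. Their poses are not given: they have to be found in the camera images.
- block: Hardwood pressing block standing on end: 40 (x) by 54 (y) by 140 mm tall (z), 0.2 kg. Origin at the centre of its underside, z up. +x side: smooth broad front. -x side: broad back with a raised rib. +y side: edge with a long groove (14 mm wide, 5 mm deep). -y side: plain edge. The top 65 mm are clear of the rib and can be gripped across the 40 or the 54 mm.
- block_groove (a point): Centre of the block's grooved edge, in the plane of that edge: 27 mm along block +y, 70 mm above its foot. It turns with the block.
- block_front (a point): Centre of the block's smooth front: 20 mm along block +x, 70 mm above its foot.
- block_plain (a point): Centre of the block's plain edge: 27 mm along block -y, 70 mm above its foot.
- block_back (a point): Centre of the block's back (in its flat surface): 20 mm along block -x, 70 mm above its foot. The rib on the back is 16 mm wide, stands out 10 mm and runs from 15 to 73 mm above the foot.
- camera: Head of the inspection camera, a white box 60 mm wide with a round black lens barrel 44 mm across, fixed 285 mm above the table and looking back towards the robot and 35 degrees down. Origin at the centre of the front of the lens; it looks along its own -x axis; a checked side must face along +x of this frame.
- focus (a point): The point where a checked side's centre belongs: 130 mm straight out in front of the lens on its axis, about 210 mm above the table, in free air. Axes as camera.
- stand: The fixed camera stand: white foot 100 (x) by 120 (y) by 12 mm (10 mm off centre to +x) and a post 18 mm thick, 35 mm behind the origin (+x), 305 mm high, carrying the head. Origin on the table, 33 mm behind the lens; -x points the way the camera looks.
- tray: Fixed grey open tray, 150 (x) by 240 (y) by 30 mm high, walls and floor 5 mm, divided by a 5 mm wall at y = 0 into two compartments of 140 by 112 mm. Origin at the centre of its underside. The +y compartment (centre at y = +60 mm, floor 5 mm above the origin) is the empty one; the -y compartment holds the spool.
- spool: Thread spool, 48 mm across, 55 mm tall, standing in the -y compartment of the tray; origin at the centre of its underside. Leave alone.
- dish: Round steel dish, 90 mm across, 28 mm high, on the mat; origin at the centre of its underside. Leave alone.
- phone: Black phone lying flat, 150 (x) by 72 (y) by 9 mm; origin at the centre of its underside. Leave alone.
- pump: White pump bottle, 45 (x) by 70 (y) mm, 177 mm tall with its pump; origin at the centre of its underside. Leave alone.
Things that resemble listed ones, but are neither listed nor needed, are in the scene too. Several things look just like the block: the one meant starts farthest to the robot's right.

How it is judged:
By the outcome, as a careful person would: the job done as asked, in the order asked, and still so for the second after the job is handed in, with the robot touching nothing.
It also fails if it takes over 61 s, if anything falls off the work surface, if the arm or the gripper's body presses on something with over 40 N, if the wrist force passes 120 N, or if a joint passes its speed limit or range.

## Working session

There is one attempt and no reset: what is moved stays moved. The work goes in short steps, Python scripts to look and compute and a tool call to move; the robot and the scene stay as the last step left them, time stands still between calls to the robot, and variables do not carry over. Pictures are saved under pics/ and viewed, about 8 in all and at most 12, crops included, and the job is handed in when it is done.

Besides the shell and the picture viewer there is one more tool, called after ">>>" by a JSON object that holds its "api" and its "payload", one argument or row to a line. carry_out: Moves the arm, as the interface text tells. Its arguments: {"type":"object","properties":{"plan":{"type":"array"},"squeeze":{"type":"number"}},"required":["plan"]}

```bash
ls; mkdir -p pics; cat > h.py <<'E'
import numpy as np,cv2
from cell import arm
from scipy.spatial.transform import Rotation as R
def pose():
    o=arm.observe(); return R.from_rotvec(o['ee_rot']).as_matrix(),np.array(o['position'])
def cam(n):
    c=arm.get_calibration(n);K=np.array(c['intrinsics']);D=np.array(c['D'])
    if n=='wrist':
        T=np.array(c['tool_from_camera']);r,p=pose()
        return K,D,r@T[:3,:3],r@T[:3,3]+p
    Rm=R.from_rotvec(np.ravel(c['rvec'])).as_matrix()
    return K,D,Rm.T,-Rm.T@np.ravel(c['tvec'])
def grab(n,tag):
    c=cam(n);im,d=arm.get_image(n);cv2.imwrite(f'pics/{tag}.png',im[:,:,::-1]);np.savez(f'pics/{tag}.npz',im=im,d=d,K=c[0],D=c[1],R=c[2],t=c[3]);return im,d,c
def cloud(tag):
    z=np.load(f'pics/{tag}.npz');d=z['d'];h,w=d.shape
    u,v=np.meshgrid(np.arange(w),np.arange(h))
    n=cv2.undistortPoints(np.stack([u,v],-1).reshape(-1,1,2).astype(float),z['K'],z['D']).reshape(h,w,2)
    P=np.dstack([n,np.ones((h,w))])*d[...,None]
    P=P@z['R'].T+z['t'];P[d==0]=np.nan
    return P,z['im']
E
python3 - <<'E'
from h import *
print(arm.observe());print([a for a in dir(arm) if a[0]!='_'])
a=grab('scene','s0');b=grab('top','t0')
for n,c in(('s',a[2]),('t',b[2])):print(n,c[3],c[2][:,2])
E
```

```text
pics
{'clock': 0.0, 'joints': array([ 1.08240226,  0.43521881,  0.02495391,  1.57409263, -0.01160241,
        1.13399723, -0.07507544]), 'dq': array([-9.53113814e-05,  2.24979710e-04, -7.12657029e-04, -1.51301296e-03,
        3.58654892e-04, -3.83768264e-04, -1.44178936e-03]), 'joint_efforts': array([-1.56919574e-03, -6.67854381e+01,  9.84565057e-01, -3.14460540e+01,
       -6.06676494e-02,  4.31892264e-02,  6.93882362e-05]), 'position': array([ 0.2349968 , -0.57869815,  0.29144899]), 'ee_rot': array([-3.08185104e+00, -6.01918454e-01,  6.75151021e-04]), 'force': array([-0.35745567, -0.25394925,  0.31483735]), 'ft_torque': array([-0.02501247, -0.01078094, -0.00708608]), 'width': 1.0043043856389986}
['PlanningError', 'get_calibration', 'get_image', 'observe', 'sign_off', 'tip_reach']
s [ 1.03299689 -0.38320323  0.71517378] [-0.57473836  0.48683098 -0.65777763]
t [0.40472596 0.01766333 1.14203016] [ 0.17531927 -0.01788514 -0.98434916]
```

View pics/s0.png

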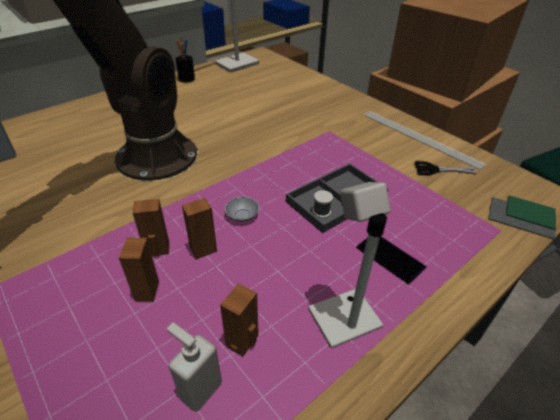

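View pics/t0.png

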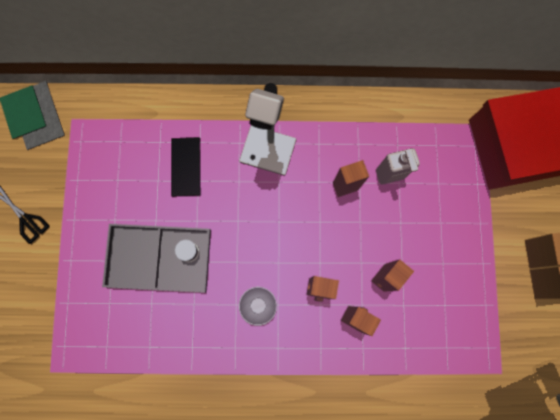

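```bash
python3 - <<'E'
from h import *
from scipy import ndimage as nd
for tag in('t0','s0'):
    P,im=cloud(tag);hsv=cv2.cvtColor(im,cv2.COLOR_RGB2HSV)
    z=P[...,2];bl=(hsv[...,0]<15)&(hsv[...,1]>130)&(P[...,0]>.25)&(P[...,0]<.9)&(abs(P[...,1])<.5)
    L,n=nd.label(bl&(z>.12)&(z<.16))
    print(tag)
    for i in range(1,n+1):
        m=L==i
        if m.sum()<80:continue
        q=P[m];(c,s,a)=cv2.minAreaRect(q[:,:2].astype(np.float32))
        v,u=np.argwhere(m).mean(0);print('block px',u.round(),v.round(),'c',np.round(c,4),'s',np.round(s,4),'a',round(a,1),'z',np.median(q[:,2]).round(4),m.sum())
P,im=cloud('t0');z=P[...,2]
def rect(m,name):
    L,n=nd.label(m);k=np.argmax(nd.sum(m,L,range(1,n+1)))+1;q=P[L==k]
    c,s,a=cv2.minAreaRect(q[:,:2].astype(np.float32));print(name,np.round(c,4),np.round(s,4),round(a,1),'z',np.nanpercentile(q[:,2],[5,50,95]).round(4))
X,Y=P[...,0],P[...,1]
vv,uu=np.mgrid[:420,:560]
box=lambda u0,u1,v0,v1:(uu>u0)&(uu<u1)&(vv>v0)&(vv<v1)
rect(box(95,220,215,300)&(z>.022)&(z<.045),'tray rim')
rect(box(165,205,130,200)&(im.max(2)<60),'phone')
rect(box(230,285,295,330)&(z>.004)&(z<.1)|box(235,282,285,330)&(z>.01),'dish')
rect(box(370,425,140,185)&(z>.03)&(im.min(2)>60),'pump')
rect(box(235,300,120,180)&(z>.005)&(z<.03),'standfoot')
rect(box(240,290,80,130)&(z>.2),'head')
E
```

```text
t0
block px 354.0 172.0 c [ 0.6784 -0.1632] s [0.039  0.0522] a 19.8 z 0.1411 403
block px 398.0 274.0 c [ 0.4559 -0.2522] s [0.038  0.0514] a 48.6 z 0.1413 431
block px 324.0 287.0 c [ 0.4276 -0.0939] s [0.0503 0.0368] a 80.4 z 0.1412 420
block px 364.0 321.0 c [ 0.359  -0.1778] s [0.0525 0.0399] a 59.7 z 0.1413 464
s0
block px 146.0 209.0 c [ 0.3587 -0.1816] s [0.0541 0.0426] a 59.5 z 0.1394 455
block px 197.0 210.0 c [ 0.4295 -0.0987] s [0.053  0.0408] a 80.7 z 0.1394 445
block px 134.0 251.0 c [ 0.4563 -0.2557] s [0.0387 0.056 ] a 50.9 z 0.1394 593
block px 239.0 302.0 c [ 0.6805 -0.1668] s [0.0396 0.054 ] a 19.1 z 0.1394 772
tray rim [0.4972 0.2883] [0.2422 0.1489] 87.8 z [0.024  0.0303 0.0346]
phone [nan nan] [0. 0.] 0.0 z [0.0069 0.0105 0.014 ]
dish [0.3851 0.0486] [0.0889 0.0915] 41.8 z [0.0054 0.0154 0.0301]
pump [ 0.704  -0.2775] [0.0624 0.0701] 16.1 z [0.065  0.1309 0.1784]
standfoot [0.77   0.0279] [0.1229 0.1066] 72.3 z [0.009  0.013  0.0168]
head [0.7609 0.0308] [0.0601 0.0939] 72.3 z [0.3032 0.3237 0.3392]
```

```bash
python3 - <<'E'
import cv2,numpy as np
s=cv2.imread('pics/s0.png');w=None
a=cv2.resize(s[190:320,100:230],(520,520),interpolation=cv2.INTER_CUBIC)
b=cv2.resize(s[270:370,200:270],(280,400),interpolation=cv2.INTER_CUBIC)
o=np.zeros((520,800,3),np.uint8);o[:,:520]=a;o[:400,520:]=b
cv2.imwrite('pics/c1.png',cv2.convertScaleAbs(o,alpha=1.8))
from h import *
P,im=cloud('s0');z=P[...,2]
# block B faces
ax=np.array([np.cos(np.radians(49.8)),np.sin(np.radians(49.8))]);ay=np.array([-ax[1],ax[0]])
d=P[...,:2]-np.array([.456,-.254]);u=d@ax;v=d@ay
for nm,m,q in(('+49.8 face',(u>.012)&(u<.04)&(abs(v)<.024),u),('-40 face',(v<-.019)&(v>-.045)&(abs(u)<.017),-v)):
    o=u if nm[0]=='-' else v
    for zz in(.03,.05,.065,.09,.11):
        print(nm,zz,[(round(c,3),round(float(np.median(q[m&(abs(z-zz)<.008)&(abs(o-c)<.003)])),4)) for c in(-.018,-.012,-.006,0,.006,.012,.018) if (m&(abs(z-zz)<.008)&(abs(o-c)<.003)).sum()>2])
# camera head check from scene cloud
m=(z>.2)&(z<.36)&(abs(P[...,0]-.75)<.12)&(abs(P[...,1]-.03)<.1)
q=P[m];print('head cloud',len(q),np.nanmin(q,0),np.nanmax(q,0))
m=(z>.05)&(z<.2)&(abs(P[...,0]-.8)<.1)&(abs(P[...,1]-.03)<.08);q=P[m];print('post',len(q),np.median(q,0))
m=(z>.007)&(z<.02)&(abs(P[...,0]-.78)<.1)&(abs(P[...,1]-.03)<.09);q=P[m];print('foot',cv2.minAreaRect(q[:,:2].astype(np.float32)))
E
```

```text
+49.8 face 0.03 [(-0.018, 0.0168), (-0.012, 0.0171), (-0.006, 0.0172), (0, 0.0171), (0.006, 0.017), (0.012, 0.0168), (0.018, 0.0171)]
+49.8 face 0.05 [(-0.018, 0.0169), (-0.012, 0.017), (-0.006, 0.0168), (0, 0.0172), (0.006, 0.017), (0.012, 0.017), (0.018, 0.0171)]
+49.8 face 0.065 [(-0.018, 0.0168), (-0.012, 0.0169), (-0.006, 0.0166), (0, 0.0168), (0.006, 0.0169), (0.012, 0.0174), (0.018, 0.0168)]
+49.8 face 0.09 [(-0.018, 0.017), (-0.012, 0.0172), (-0.006, 0.0167), (0, 0.0169), (0.006, 0.0173), (0.012, 0.0168), (0.018, 0.0169)]
+49.8 face 0.11 [(-0.018, 0.0171), (-0.012, 0.0172), (-0.006, 0.0169), (0, 0.017), (0.006, 0.0171), (0.012, 0.0173), (0.018, 0.0172)]
-40 face 0.03 [(-0.018, 0.0278), (-0.012, 0.0273), (-0.006, 0.0277), (0, 0.0272), (0.006, 0.0279), (0.012, 0.0271), (0.018, 0.0227)]
-40 face 0.05 [(-0.018, 0.0284), (-0.012, 0.0277), (-0.006, 0.0273), (0, 0.0274), (0.006, 0.028), (0.012, 0.0272), (0.018, 0.0259)]
-40 face 0.065 [(-0.018, 0.027), (-0.012, 0.0275), (-0.006, 0.0274), (0, 0.0276), (0.006, 0.0277), (0.012, 0.0277), (0.018, 0.0249)]
-40 face 0.09 [(-0.018, 0.0268), (-0.012, 0.0271), (-0.006, 0.0273), (0, 0.0272), (0.006, 0.0276), (0.012, 0.0277), (0.018, 0.026)]
-40 face 0.11 [(-0.018, 0.0274), (-0.012, 0.0274), (-0.006, 0.0271), (0, 0.0271), (0.006, 0.0272), (0.012, 0.0276), (0.018, 0.0245)]
head cloud 2289 [ 0.72003969 -0.00507932  0.20037302] [0.8072341  0.05978565 0.33957409]
post 541 [0.7985555  0.0133853  0.13333405]
foot ((0.7705994844436646, 0.027051236480474472), (0.12162186950445175, 0.10171065479516983), 74.24200439453125)
```

View pics/c1.png

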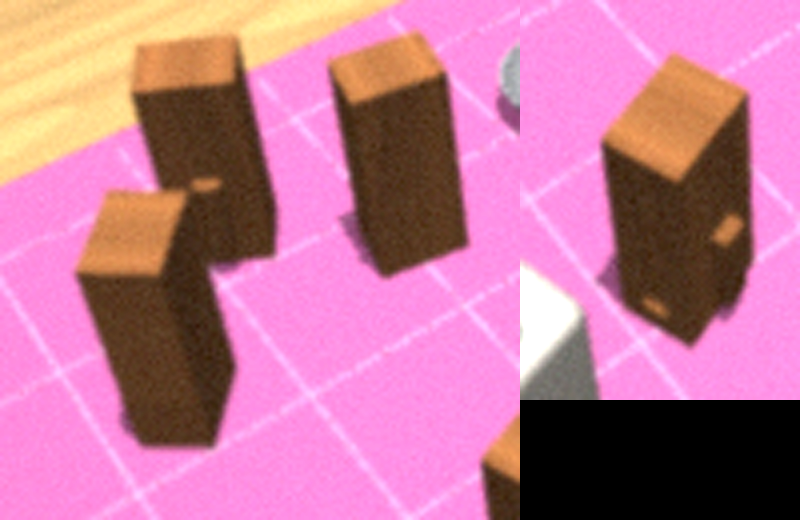

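>>> {"api": "carry_out", "payload": {
  "plan": [
    [22, 32.4, 2, 2.054, 9.18],
    [22, 32.4, 2, 2.054, 9.18],
    [22, 32.4, 2, 2.054, 9.18],
    [22, 32.4, 2, 2.054, 9.18],
    [22, 32.4, 2, 2.054, 9.18],
    [22, 32.4, 2, 2.054, 9.18],
    [22, 32.4, 2, 2.054, 9.18],
    [22, 32.4, 2, 2.054, 9.18],
    [22, 32.4, 2, 2.054, 9.18],
    [22, 32.4, 2, 2.054, 9.18],
    [22, 32.4, 2, 2.054, 9.18],
    [22, 32.4, 2, 2.054, 9.18],
    [22, 32.4, 2, 2.054, 9.18],
    [22, 32.4, 2, 2.054, 9.18],
    [22, 32.4, 2, 2.054, 9.18],
    [22, 32.4, 2, 2.054, 9.18]
  ],
  "squeeze": 30
}}

```text
clock: 1.7
position: [0.4548, -0.2548, 0.3113]
ee_rot: [-1.085, -2.947, 0.002]
force: [-0.1, -0.7, -0.2]
width: 0.999
```

```bash
python3 - <<'E'
from h import *
grab('wrist','w1')
r,p=pose();print(p,r.round(3),arm.observe()['joints'].round(3),arm.observe()['dq'].round(3))
print('tool y az',np.degrees(np.arctan2(r[1,1],r[0,1])))
P,im=cloud('w1');z=P[...,2]
m=(abs(z-.14)<.012)&(np.hypot(P[...,0]-.456,P[...,1]+.254)<.05);q=P[m]
print(m.sum(),np.median(q[:,2]),q[:,:2].mean(0),cv2.minAreaRect(q[:,:2].astype(np.float32)), np.argwhere(m).mean(0))
E
```

```text
[ 0.4548707  -0.25479417  0.31137713] [[-0.762  0.648 -0.001]
 [ 0.648  0.762 -0.001]
 [ 0.    -0.001 -1.   ]] [ 0.821  0.302 -0.526  1.762  0.168  1.122  1.107] [-0.002 -0.003  0.002 -0.002  0.001 -0.001  0.008]
tool y az 49.60266187930725
4125 0.1398998589075824 [ 0.45408297 -0.25351695] ((0.45516693592071533, -0.25440308451652527), (0.04009021446108818, 0.05399630218744278), 49.717647552490234) [209.87515152 288.10278788]
```

>>> {"api": "carry_out", "payload": {
  "plan": [
    [0, 0, -5, 0, 9.18],
    [0, 0, -10, 0, 9.18],
    [0, 0, -14.9, 0, 9.18],
    [0, 0, -14.9, 0, 9.18],
    [0, 0, -14.9, 0, 9.18],
    [0, 0, -14.9, 0, 2],
    [0, 0, -14.9, 0, 2],
    [0, 0, -14.9, 0, 2],
    [0, 0, -14.9, 0, 2],
    [0, 0, -14.9, 0, 2],
    [0, 0, -14.9, 0, 2],
    [0, 0, -14.9, 0, 2]
  ],
  "squeeze": 40
}}

```text
clock: 2.95
position: [0.4549, -0.2548, 0.1624]
ee_rot: [-1.085, -2.948, 0.002]
force: [1.5, 0.4, 0.4]
width: 0.438
```

>>> {"api": "carry_out", "payload": {
  "plan": [
    [0, 0, 4, 0, 2],
    [0, 0, 8, 0, 2],
    [0, 0, 13, 0, 2],
    [0, 0, 18, -0.15, 2],
    [0, 0, 23, -0.3, 2],
    [4.5, 31.5, 38.8, -2.314, 2],
    [4.5, 31.5, 38.8, -2.314, 2],
    [4.5, 31.5, 38.8, -2.314, 2],
    [4.5, 31.5, 38.8, -2.314, 2],
    [4.5, 31.5, 38.8, -2.314, 2],
    [4.5, 31.5, 38.8, -2.314, 2],
    [4.5, 31.5, 38.8, -2.314, 2],
    [4.5, 31.5, 38.8, -2.314, 2],
    [4.5, 31.5, 38.8, -2.314, 2],
    [4.5, 31.5, 38.8, -2.314, 2],
    [4.5, 31.5, 38.8, -2.314, 2],
    [4.5, 31.5, 38.8, -2.314, 2],
    [4.5, 31.5, 38.8, -2.314, 2],
    [4.5, 31.5, 38.8, -2.314, 2],
    [4.5, 31.5, 38.8, -2.314, 2]
  ]
}}

```text
clock: 4.95
position: [0.4997, 0.0603, 0.5499]
ee_rot: [-3.135, -0.189, 0.001]
force: [0.1, -0.8, -2.5]
width: 0.436
```

```bash
cat > st.py <<'E'
from h import *
o=arm.observe();r,p=pose();z=r[:,2]
print(round(o['clock'],2),p.round(4),'j',np.round(o['joints'],3),'w',round(o['width'],3))
print('tilt',np.degrees(np.arccos(-z[2])).round(1),'finger az',np.degrees(np.arctan2(z[1],z[0])).round(1),'tool y az',np.degrees(np.arctan2(r[1,1],r[0,1])).round(1),'ty z',r[2,1].round(3),'tool x',r[:,0].round(3))
E
python3 st.py
```

```text
4.95 [0.4997 0.0603 0.5499] j [ 0.148  0.169 -0.46   1.338  0.074  1.652 -1.75 ] w 0.436
tilt 0.1 finger az 129.5 tool y az -83.1 ty z -0.001 tool x [ 0.993  0.12  -0.001]
```

>>> {"api": "carry_out", "payload": {
  "plan": [
    [5, 0.6, 5, 0, 2],
    [10, 1.2, 10, 0, 2],
    [15, 1.8, 15, 0, 2],
    [20, 2.4, 20, 0, 2],
    [25, 3, 25, 0, 2],
    [30, 3.6, 30, 0, 2],
    [30, 3.6, 30, 0, 2],
    [30, 3.6, 30, 0, 2],
    [30, 3.6, 30, 0, 2],
    [30, 3.6, 30, 0, 2]
  ]
}}

```text
clock: 5.95
position: [0.75, 0.065, 0.7131]
ee_rot: [-2.997, -0.052, -0.473]
force: [0.7, -2.1, 1.9]
width: 0.437
```

```bash
python3 st.py
```

```text
5.95 [0.75   0.065  0.7131] j [-0.261  0.687  1.09   0.253 -1.005  2.002 -1.569] w 0.437
tilt 18.9 finger az 20.0 tool y az -87.1 ty z -0.101 tool x [0.951 0.017 0.309]
```

>>> {"api": "carry_out", "payload": {
  "plan": [
    [2, 0, 5, 0, 2],
    [4, 0, 10, 0, 2],
    [6, 0, 15, 0, 2],
    [6, 0, 18, 0, 2],
    [6, 0, 18, 0, 2],
    [6, 0, 18, 0, 2]
  ]
}}

```text
clock: 6.55
position: [0.7463, 0.0666, 0.746]
ee_rot: [-2.97, -0.053, -0.573]
force: [0.2, -0.2, -2.2]
width: 0.432
```

```bash
python3 st.py
```

```text
6.55 [0.7463 0.0666 0.746 ] j [-0.148  0.668  0.331  0.084 -0.389  2.002 -1.696] w 0.432
tilt 22.8 finger az 18.2 tool y az -86.7 ty z -0.108 tool x [0.928 0.012 0.373]
```

>>> {"api": "carry_out", "payload": {
  "plan": [
    [-2, 0, 5, 0, 2],
    [-5, 0, 10, 0, 2],
    [-8, 0, 15, 0, 2],
    [-10, 0, 20, 0, 2],
    [-12, 0, 25, 0, 2],
    [-14, 0, 30, 0, 2],
    [-14, 0, 30, 0, 2],
    [-14, 0, 30, 0, 2]
  ]
}}

```text
clock: 7.35
position: [0.6754, 0.0866, 0.8428]
ee_rot: [-2.9, -0.056, -0.764]
force: [0.8, -0.2, -2.5]
width: 0.434
```

```bash
python3 st.py
```

```text
7.35 [0.6754 0.0866 0.8428] j [-0.22   0.545  0.751  0.086 -0.762  2.002 -1.714] w 0.434
tilt 30.6 finger az 16.7 tool y az -85.8 ty z -0.127 tool x [0.87  0.    0.493]
```

>>> {"api": "carry_out", "payload": {
  "plan": [
    [-3, -1, 5, 0, 2],
    [-6, -1, 10, 0, 2],
    [-9, -2, 15, 0, 2],
    [-12, -2, 18, 0, 2],
    [-12, -2, 18, 0, 2],
    [-12, -2, 18, 0, 2]
  ]
}}

```text
clock: 7.95
position: [0.6093, 0.0766, 0.9118]
ee_rot: [-2.837, -0.053, -0.904]
force: [-0.1, 0.0, -1.5]
width: 0.432
```

```bash
python3 st.py
```

```text
7.95 [0.6093 0.0766 0.9118] j [-0.204  0.423  0.269  0.084 -0.309  2.002 -1.749] w 0.432
tilt 36.5 finger az 16.1 tool y az -85.2 ty z -0.144 tool x [ 0.816 -0.016  0.578]
```

>>> {"api": "carry_out", "payload": {
  "plan": [
    [-5.8, 0.1, -5, -0.277, 2],
    [-5.8, 0.1, -10, -0.277, 2],
    [-5.8, 0.1, -15, -0.277, 2],
    [-5.8, 0.1, -20, -0.277, 2],
    [-5.8, 0.1, -25, -0.277, 2],
    [-5.8, 0.1, -30, -0.277, 2],
    [-5.8, 0.1, -35, -0.277, 2],
    [-5.8, 0.1, -40, -0.277, 2],
    [-5.8, 0.1, -45, -0.277, 2],
    [-5.8, 0.1, -50, -0.277, 2],
    [-5.8, 0.1, -55, -0.277, 2],
    [-5.8, 0.1, -59, -0.277, 2],
    [-5.8, 0.1, -62, -0.277, 2],
    [-5.8, 0.1, -64.3, -0.277, 2],
    [-5.8, 0.1, -64.3, -0.277, 2],
    [-5.8, 0.1, -64.3, -0.277, 2],
    [-5.8, 0.1, -64.3, -0.277, 2]
  ]
}}

```text
clock: 9.65
position: [0.5497, 0.0765, 0.2657]
ee_rot: [-2.897, 0.351, -0.948]
force: [-0.3, 0.9, -2.2]
width: 0.435
```

```bash
python3 st.py; python3 - <<'E'
from h import *
a=grab('scene','s1');b=grab('top','t1');w=grab('wrist','w2')
i=np.hstack([a[0][90:370,60:460],w[0][70:350,80:480]])
cv2.imwrite('pics/c2.png',cv2.convertScaleAbs(i[:,:,::-1],alpha=1.5))
E
```

```text
9.65 [0.5497 0.0765 0.2657] j [-0.846  0.143  0.568  2.277  0.651  0.172 -2.73 ] w 0.435
tilt 36.2 finger az -0.1 tool y az -101.2 ty z -0.14 tool x [ 0.783 -0.238  0.574]
```

View pics/c2.png

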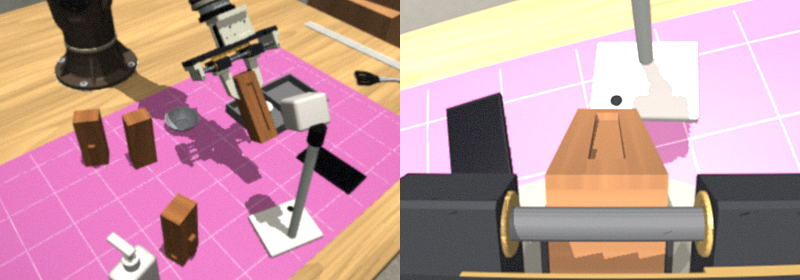

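```bash
python3 - <<'E'
from h import *
r,p=pose()
for tag in('w2','s1','t1','w1'):
    P,im=cloud(tag);z=P[...,2]
    m=(z>.006)&(z<.025)&(abs(P[...,0]-.77)<.09)&(abs(P[...,1]-.03)<.09)&(im.min(2)>(90 if tag[0]!='w' else 90))&(im.max(2).astype(int)-im.min(2)<40)
    q=P[m]
    if len(q)>50:print(tag,len(q),cv2.minAreaRect(q[:,:2].astype(np.float32)),np.median(q[:,2]))
    # block points in tool frame
    d=(P-p)@r
    m=(d[...,2]>.075)&(d[...,2]<.16)&(abs(d[...,1])<.028)&(abs(d[...,0])<.05)
    q=d[m];f=q[q[:,0]>.018]
    if len(f)>50:print(tag,'block',len(q),'groove face n',len(f),'x pct',np.percentile(f[:,0],[10,50,90]).round(4),'z',np.percentile(q[:,2],[1,99]).round(4),'y',np.percentile(q[:,1],[1,99]).round(4))
    # camera head front plane: in stand frame
    ax=np.array([.9563,-.2924]);o=np.array([.7604,.0304])
P,im=cloud('s1');z=P[...,2]
m=(z>.27)&(abs(P[...,0]-.75)<.09)&(abs(P[...,1]-.03)<.08)&(im.min(2)>110);q=P[m]
top=q[q[:,2]>.3];print('head',len(q));
for tag in('t1','t0'):
    P,im=cloud(tag);m=(P[...,2]>.295)&(abs(P[...,0]-.75)<.1)&(abs(P[...,1]-.03)<.07)&(im.min(2)>70);q=P[m]
    c,U=q.mean(0),np.linalg.svd(q-q.mean(0),full_matrices=False)[2][2];U*=np.sign(U[2]);print(tag,len(q),c.round(4),'normal',U.round(3),'az of tilt',np.degrees(np.arctan2(-U[1],-U[0])).round(1),'tilt',np.degrees(np.arccos(U[2])).round(1),cv2.minAreaRect(q[:,:2].astype(np.float32)))
E
```

```text
w2 7224 ((0.7690849304199219, 0.028748486191034317), (0.11973761022090912, 0.09987732023000717), 72.9471435546875) 0.011853541630445413
w2 block 2415 groove face n 2415 x pct [0.02   0.0249 0.0253] z [0.0755 0.158 ] y [-0.0188  0.0203]
s1 2126 ((0.7700659036636353, 0.026794616132974625), (0.12024254351854324, 0.10137780755758286), 73.60216522216797) 0.011355502648856819
s1 block 1167 groove face n 639 x pct [0.0193 0.0214 0.023 ] z [0.0758 0.159 ] y [-0.0154  0.0253]
t1 1713 ((0.768805205821991, 0.02918907254934311), (0.11900822818279266, 0.1002943366765976), 73.83395385742188) 0.013121637568509703
t1 block 389 groove face n 319 x pct [0.0188 0.0236 0.0248] z [0.0761 0.1591] y [-0.0273  0.0209]
head 1078
t1 1024 [0.7493 0.0337 0.3268] normal [-0.265  0.022  0.964] az of tilt -4.7 tilt 15.4 ((0.7530258893966675, 0.03399037942290306), (0.06077972799539566, 0.07569875568151474), 73.80630493164062)
t0 992 [0.7494 0.0342 0.3273] normal [-0.262  0.054  0.964] az of tilt -11.6 tilt 15.5 ((0.7520653009414673, 0.0339173786342144), (0.06010311841964722, 0.07530426979064941), 73.43538665771484)
```

>>> {"api": "carry_out", "payload": {
  "plan": [
    [0.2, 0.1, 0.5, 0, 2],
    [0.2, 0.1, 0.5, 0, 2],
    [0.2, 0.1, 0.5, 0, 2],
    [0.2, 0.1, 0.5, 0, 2],
    [0.2, 0.1, 0.5, 0, 2],
    [0.2, 0.1, 0.5, 0, 2],
    [0.2, 0.1, 0.5, 0, 2],
    [0.2, 0.1, 0.5, 0, 2],
    [0.2, 0.1, 0.5, 0, 2],
    [0.2, 0.1, 0.5, 0, 2],
    [0.2, 0.1, 0.5, 0, 2],
    [0.2, 0.1, 0.5, 0, 2],
    [0.2, 0.1, 0.5, 0, 2],
    [0.2, 0.1, 0.5, 0, 2],
    [0.2, 0.1, 0.5, 0, 2],
    [0.2, 0.1, 0.5, 0, 2]
  ]
}}

```text
clock: 11.4
position: [0.5538, 0.0788, 0.2745]
ee_rot: [-2.889, 0.35, -0.955]
force: [-0.5, 0.0, -2.1]
width: 0.432
```

```bash
python3 st.py
```

```text
11.4 [0.5538 0.0788 0.2745] j [-0.829  0.132  0.544  2.26   0.63   0.191 -2.707] w 0.432
tilt 36.6 finger az 0.3 tool y az -101.1 ty z -0.145 tool x [ 0.78  -0.239  0.578]
```

>>> {"api": "carry_out", "payload": {
  "plan": [
    [-0.25, -0.1, -0.45, 0, 2],
    [-0.25, -0.1, -0.45, 0, 2],
    [-0.25, -0.1, -0.45, 0, 2],
    [-0.25, -0.1, -0.45, 0, 2],
    [-0.25, -0.1, -0.45, 0, 2],
    [-0.25, -0.1, -0.45, 0, 2],
    [-0.25, -0.1, -0.45, 0, 2],
    [-0.25, -0.1, -0.45, 0, 2],
    [-0.25, -0.1, -0.45, 0, 2],
    [-0.25, -0.1, -0.45, 0, 2],
    [-0.25, -0.1, -0.45, 0, 2],
    [-0.25, -0.1, -0.45, 0, 2],
    [-0.25, -0.1, -0.45, 0, 2],
    [-0.25, -0.1, -0.45, 0, 2],
    [-0.25, -0.1, -0.45, 0, 2]
  ]
}}

```text
clock: 12.9
position: [0.5513, 0.0778, 0.27]
ee_rot: [-2.889, 0.35, -0.955]
force: [0.1, -0.5, -2.1]
width: 0.437
```

```bash
python3 st.py
```

```text
12.9 [0.5513 0.0778 0.27  ] j [-0.862  0.137  0.585  2.274  0.635  0.172 -2.713] w 0.437
tilt 36.6 finger az 0.3 tool y az -101.1 ty z -0.145 tool x [ 0.78  -0.239  0.578]
```

>>> {"api": "carry_out", "payload": {
  "plan": [
    [-1, 0, 4, 0, 2],
    [-2, 0, 9, 0, 2],
    [-3, 0, 14, 0.15, 2],
    [-4, 0, 18, 0.3, 2],
    [-4, 0, 22, 0.45, 2],
    [-4, 0, 26, 0.6, 2],
    [-4, 0, 30, 0.75, 2],
    [-4, 0, 33, 0.9, 2],
    [-4, 0, 33, 1.05, 2],
    [-4, 0, 33, 1.2, 2],
    [-4, 0, 33, 1.35, 2],
    [-4, 0, 33, 1.5, 2],
    [-4, 0, 33, 1.65, 2],
    [-4, 0, 33, 1.8, 2],
    [-4, 0, 33, 1.95, 2],
    [-4, 0, 33, 2.1, 2],
    [-4, 0, 33, 2.25, 2],
    [-4, 0, 33, 2.4, 2],
    [-4, 0, 33, 2.55, 2],
    [-4, 0, 33, 2.69, 2]
  ]
}}

```text
clock: 14.9
position: [0.39, 0.0878, 0.6076]
ee_rot: [-1.255, -2.318, -0.3]
force: [0.2, 0.3, -2.2]
width: 0.43
```

```bash
sed -i '$a print("up in tool",r[2].round(3))' st.py; python3 st.py
```

```text
14.9 [0.39   0.0878 0.6076] j [-1.878 -0.438  1.318  1.43  -0.118  1.86  -0.045] w 0.43
tilt 30.8 finger az 127.1 tool y az 33.7 ty z -0.036 tool x [-0.462  0.725  0.511]
up in tool [ 0.511 -0.036 -0.859]
```

>>> {"api": "carry_out", "payload": {
  "plan": [
    [5, 0, 0, 0.05, 2],
    [10, 0, 2, 0.1, 2],
    [15, 0, 4, 0.2, 2],
    [20, 0, 6, 0.3, 2],
    [24, 0, 8, 0.35, 2],
    [28, 0, 11, 0.35, 2],
    [32, 0, 14, 0.35, 2],
    [36, 0, 17, 0.35, 2],
    [36, 0, 20, 0.35, 2],
    [36, 0, 20, 0.35, 2],
    [36, 0, 20, 0.35, 2]
  ]
}}

```text
clock: 16.0
position: [0.3677, 0.116, 0.6402]
ee_rot: [-0.852, -2.51, -0.227]
force: [-0.9, 0.4, -1.9]
width: 0.433
```

```bash
python3 st.py
```

```text
16.0 [0.3677 0.116  0.6402] j [-2.045 -0.437  1.317  1.331 -0.09   2.002  0.112] w 0.433
tilt 29.2 finger az 142.1 tool y az 52.4 ty z 0.004 tool x [-0.693  0.531  0.488]
up in tool [ 0.488  0.004 -0.873]
```

```bash
cat > fk.py <<'E'
import numpy as np
from scipy.spatial.transform import Rotation as R
from scipy.optimize import least_squares
D=[([1.0824,.4352,.02495,1.5741,-.0116,1.134,-.07508],[.2350,-.5787,.29145],[-3.08185,-.60192,.00068]),
([.821,.302,-.526,1.762,.168,1.122,1.107],[.4548,-.2548,.3113],[-1.085,-2.947,.002]),
([.148,.169,-.46,1.338,.074,1.652,-1.75],[.4997,.0603,.5499],[-3.135,-.189,.001]),
([-.261,.687,1.09,.253,-1.005,2.002,-1.569],[.75,.065,.7131],[-2.997,-.052,-.473]),
([-.22,.545,.751,.086,-.762,2.002,-1.714],[.6754,.0866,.8428],[-2.9,-.056,-.764]),
([-.846,.143,.568,2.277,.651,.172,-2.73],[.5497,.0765,.2657],[-2.897,.351,-.948]),
([-.862,.137,.585,2.274,.635,.172,-2.713],[.5513,.0778,.27],[-2.889,.35,-.955]),
([-1.878,-.438,1.318,1.43,-.118,1.86,-.045],[.39,.0878,.6076],[-1.255,-2.318,-.3]),
([-2.045,-.437,1.317,1.331,-.09,2.002,.112],[.3677,.116,.6402],[-.852,-2.51,-.227])]
LO=np.array([-2.62,-.44,-1.27,.08,-1.32,.12,-2.74]);HI=np.array([2.62,2.09,1.32,2.57,4.46,2,2.74])
def fk(q,p):
    s=p['s'];o=p['o'];x=p['x']
    T=np.eye(3);t=np.zeros(3)
    for i in range(7):
        t=t+T@x[3*i:3*i+3]
        a='zyzyzyz'[i]
        T=T@R.from_euler(a,s[i]*q[i]+o[i]).as_matrix()
    t=t+T@x[21:24]
    return T@R.from_rotvec(x[24:27]).as_matrix(),t
E
python3 - <<'E'
from fk import *
import itertools,pickle
best=None
for sg in itertools.product([1,-1],repeat=4):
    s=np.array([sg[0],1,sg[1],1,sg[2],1,sg[3]])
    for w in(0,np.pi/2,np.pi,-np.pi/2):
      def f(v):
        p=dict(s=s,o=np.r_[v[27],0,0,0,0,0,0],x=np.r_[v[:24],v[24:27]+[0,0,w]]);e=[]
        for q,t,r in D:
            A,b=fk(q,p);e+=list(b-t)+list((R.from_matrix(A).inv()*R.from_rotvec(r)).as_rotvec()*.3)
        return np.r_[e,1e-3*v[:24]]
      for o in(0,):
        z=np.zeros(28);z[2]=.3;z[8]=.4;z[14]=.4;z[23]=.2
        r=least_squares(f,z,max_nfev=40)
        if best is None or r.cost<best[0]:best=(r.cost,s,r.x,w);print(r.cost,s,w)
c,s,v,w=best
print(np.reshape(v[:24],(8,3)).round(3),v[24:].round(3))
p=dict(s=s,o=np.r_[v[27],0,0,0,0,0,0],x=np.r_[v[:24],v[24:27]+[0,0,w]]);pickle.dump(p,open('fk.pkl','wb'))
for q,t,r in D:
    A,b=fk(q,p);print((b-t).round(4),np.degrees((R.from_matrix(A).inv()*R.from_rotvec(r)).magnitude()).round(2))
E
```

```text
0.32950346137463793 [1 1 1 1 1 1 1] 0
0.32950346119846463 [1 1 1 1 1 1 1] 3.141592653589793
0.2983095732117964 [-1  1 -1  1  1  1 -1] 0
4.790522833585231e-07 [-1  1 -1  1 -1  1 -1] 0
4.790522833577575e-07 [-1  1 -1  1 -1  1 -1] 3.141592653589793
[[ 0.    -0.     0.136]
 [-0.001 -0.018  0.136]
 [ 0.    -0.018  0.279]
 [-0.    -0.009  0.279]
 [ 0.    -0.009  0.214]
 [-0.001  0.     0.214]
 [-0.001  0.     0.153]
 [ 0.     0.     0.153]] [-0.000e+00  0.000e+00 -1.571e+00 -1.000e-03]
[ 0.  0. -0.] 0.03
[ 0. -0.  0.] 0.05
[-0.      0.0001 -0.    ] 0.04
[ 0.      0.0002 -0.0001] 0.05
[-0.     -0.0003  0.0001] 0.05
[ 0.      0.0001 -0.    ] 0.02
[-0.     -0.0001  0.    ] 0.03
[-0.0001  0.     -0.0001] 0.05
[ 0.0001 -0.      0.0001] 0.03
```

```bash
cat > sim.py <<'E'
from fk import *
import pickle
P=pickle.load(open('fk.pkl','rb'))
VM=.7*np.array([2.22,2.22,3.01,3.01,3.14,3.14,3.14])*.1
def jac(q,h=1e-5):
    A,t=fk(q,P);J=np.zeros((6,7))
    for i in range(7):
        d=np.array(q,float);d[i]+=h;B,u=fk(d,P);J[:3,i]=(u-t)/h;J[3:,i]=R.from_matrix(B@A.T).as_rotvec()/h
    return A,t,J
from scipy.optimize import lsq_linear
def step(q,Rt,pt,w=.3,lam=.02):
    # one row: bounded DLS toward clipped target
    A,t,_=jac(q)
    d=pt-t;n=np.linalg.norm(d);d*=min(1,.05/(n+1e-9));v=R.from_matrix(Rt@A.T).as_rotvec();n=np.linalg.norm(v);v*=min(1,.15/(n+1e-9))
    Rg=R.from_rotvec(v).as_matrix()@A;pg=t+d;q0=q.copy()
    for _ in range(4):
        A,t,J=jac(q);e=np.r_[pg-t,w*R.from_matrix(Rg@A.T).as_rotvec()];J[3:]*=w
        lo=np.maximum(LO+.001,q0-VM)-q-1e-6;hi=np.minimum(HI-.001,q0+VM)-q+1e-6
        lo=np.minimum(lo,-1e-6);hi=np.maximum(hi,1e-6)
        q=q+lsq_linear(np.vstack([J,lam*np.eye(7)]),np.r_[e,np.zeros(7)],(lo,hi)).x
    return q
def run(q,plan,**k):
    q=np.array(q,float);A0,t0=fk(q,P)
    for r in plan:
        q=step(q,R.from_euler('z',r[3]).as_matrix()@A0,t0+np.array(r[:3])/100,**k)
    return q
def show(q):
    A,t=fk(q,P);z=A[:,2]
    return f"p {t.round(3)} j {np.round(q,2)} up {A[2].round(3)} yaz {np.degrees(np.arctan2(A[1,1],A[0,1])):.0f} xaz {np.degrees(np.arctan2(A[1,0],A[0,0])):.0f}"
E
python3 - <<'E'
from sim import *
for w in(.1,.3,1):
  print('w',w)
  q=[.148,.169,-.46,1.338,.074,1.652,-1.75]
  q=run(q,[[5*k,.6*k,5*k,0] for k in range(1,7)]+[[30,3.6,30,0]]*4,w=w);print('A',show(q))
  q=run(np.array(D[6][0]),[[-1,0,4,0],[-2,0,9,0],[-3,0,14,.15],[-4,0,18,.3],[-4,0,22,.45],[-4,0,26,.6],[-4,0,30,.75]]+[[-4,0,33,.9+.15*k] for k in range(12)]+[[-4,0,33,2.69]],w=w);print('B',show(q))
  q=np.array(D[8][0])
  for pl in([20,0,-20,0],[20,0,-20,-.6],[10,20,-10,0],[0,0,-25,0],[15,-20,-20,0],[0,20,-20,-.8],[20,0,-30,-1.5]):
    print(pl,show(run(q,[pl]*10,w=w)))
E
```

```text
w 0.1
A p [0.796 0.096 0.845] j [-0.23  0.61  0.46  0.08 -0.38  1.69 -1.61] up [ 0.696 -0.002 -0.718] yaz -83 xaz 7
B p [0.507 0.078 0.6  ] j [-1.83 -0.44  1.32  1.43  0.04  1.52 -0.14] up [ 0.411  0.224 -0.884] yaz 16 xaz 112
[20, 0, -20, 0] p [0.562 0.116 0.443] j [-1.89 -0.44  1.32  1.83  0.42  0.98  0.14] up [-0.058  0.443 -0.895] yaz 46 xaz 135
[20, 0, -20, -0.6] p [0.562 0.116 0.443] j [-1.82 -0.44  1.32  1.86  0.31  0.89 -0.36] up [ 0.288  0.425 -0.858] yaz 7 xaz 105
[10, 20, -10, 0] p [0.463 0.314 0.541] j [-2.28 -0.44  1.32  1.58  0.19  1.27 -0.1 ] up [ 0.268  0.362 -0.893] yaz 43 xaz 140
[0, 0, -25, 0] p [0.363 0.116 0.392] j [-1.85 -0.44  1.32  1.94  0.03  1.37  0.32] up [ 0.38   0.083 -0.921] yaz 50 xaz 142
[15, -20, -20, 0] p [ 0.513 -0.083  0.442] j [-1.57 -0.44  1.32  1.77  0.37  1.25  0.55] up [-0.079  0.237 -0.968] yaz 49 xaz 138
[0, 20, -20, -0.8] p [0.368 0.316 0.44 ] j [-1.73 -0.14  1.11  1.91 -0.36  1.07 -0.35] up [ 0.488  0.003 -0.873] yaz 7 xaz 97
[20, 0, -30, -1.5] p [0.555 0.114 0.35 ] j [-1.82 -0.44  1.32  2.17  0.8   0.51 -1.45] up [ 0.502  0.359 -0.787] ya
[... 1538 characters left out ...]
  1.74 -0.07  1.41 -0.17] up [ 0.482  0.015 -0.876] yaz 18 xaz 108
[10, 20, -10, 0] p [0.338 0.265 0.559] j [-2.27 -0.44  1.32  1.54 -0.08  1.67 -0.07] up [ 0.481  0.015 -0.877] yaz 52 xaz 143
[0, 0, -25, 0] p [0.326 0.114 0.409] j [-1.85 -0.44  1.32  1.93 -0.05  1.49  0.33] up [ 0.478  0.011 -0.878] yaz 52 xaz 143
[15, -20, -20, 0] p [ 0.341 -0.03   0.495] j [-1.6  -0.44  1.32  1.7   0.    1.82  0.55] up [ 0.476  0.008 -0.88 ] yaz 52 xaz 143
[0, 20, -20, -0.8] p [0.368 0.316 0.44 ] j [-1.72 -0.13  1.1   1.91 -0.37  1.07 -0.35] up [ 0.488  0.003 -0.873] yaz 7 xaz 97
[20, 0, -30, -1.5] p [0.507 0.117 0.375] j [-1.76 -0.44  1.32  2.03  0.21  0.79 -1.07] up [ 0.49   0.011 -0.872] yaz -34 xaz 57
```

```bash
nproc; cat >> sim.py <<'E'
def _rot(i,a):
    c,s=np.cos(a),np.sin(a)
    return np.array([[c,-s,0],[s,c,0],[0,0,1.]]) if i%2==0 else np.array([[c,0,s],[0,1.,0],[-s,0,c]])
_E=R.from_rotvec(P['x'][24:27]).as_matrix();_X=P['x'][:24].reshape(8,3);_AX=[np.array([0,0,1.]),np.array([0,1.,0])]
def jac(q,h=0):
    T=np.eye(3);t=np.zeros(3);ax=[];o=[]
    for i in range(7):
        t=t+T@_X[i];ax.append(P['s'][i]*(T@_AX[i%2]));o.append(t)
        T=T@_rot(i,P['s'][i]*q[i]+P['o'][i])
    t=t+T@_X[7];ax=np.array(ax);o=np.array(o)
    return T@_E,t,np.vstack([np.cross(ax,t-o).T,ax.T])
def fk(q,p=None):
    A,t,_=jac(q);return A,t
AZ=np.radians(-16.7);FOC=np.array([.6259,.0715,.2104])
N=np.array([np.cos(AZ)*.8192,np.sin(AZ)*.8192,.5736])
FACE={'g':(np.array([1.,0,0]),.027-.0018),'f':(np.array([0,1.,0]),.02),'p':(np.array([-1.,0,0]),.027+.0018)}
def aim(q,face):
    """shift(cm)/spin so that face looks at camera at focus, from state q"""
    A,t=fk(q);n,off=FACE[face];w=A@n
    s=AZ-np.arctan2(w[1],w[0]);s=(s+np.pi)%(2*np.pi)-np.pi
    B=R.from_euler('z',s).as_matrix()@A
    pt=FOC-B@(n*off+np.array([-.0018*(face=='f'),0,.0924]))
    return np.r_[(pt-t)*100,s],pt,B
def aimerr(q,face):
    A,t=fk(q);n,off=FACE[face];c=t+A@(n*off+np.array([-.0018*(face=='f'),0,.0924]))
    return np.degrees(np.arccos(np.clip(N@(A@n),-1,1))),1000*np.linalg.norm(c-FOC)
E
cat > shoot.py <<'E'
from sim import *
import sys,multiprocessing as mp,json
def descend(q,face,w):
    s,pt,B=aim(q,face)
    # go above first then down
    up=s.copy();up[2]+=25
    q=run(q,[up]*14,w=w);s,_,_=aim(q,face);q1=q
    q=run(q,[s*np.array([1,1,k,1]) for k in(.2,.4,.6,.8,1,1,1,1,1)],w=w);return q
def ev(a):
    q0,face,seed,nc=a;g=np.random.default_rng(seed)
    A,t=fk(q0);calls=[];tt=t.copy()
    for c in range(nc):
        tgt=np.array([g.uniform(.3,.85),g.uniform(-.3,.45),g.uniform(.42,1.0)])
        calls.append(np.r_[tgt,g.uniform(-1.8,1.8)])
    sc=[]
    for w in(.25,.4):
        q=np.array(q0,float)
        for i,c in enumerate(calls):
            _,t=fk(q)
            if not np.isfinite(t).all():return 1e3,calls
            sh=np.r_[(c[:3]-t)*100,c[3]];q=run(q,[sh.round(2)]*12,w=w)
        el=fk(q)[0][2]@FACE[face][0]
        s1=abs(np.degrees(np.arcsin(np.clip(el,-1,1)))-35)
        if s1>8: sc.append(100+s1);break
        q=descend(q,face,w);e=aimerr(q,face);m=np.min(np.minimum(q-LO,HI-q))
        sc.append(e[0]+e[1]/2+s1*.3)
    return max(sc),[c.round(3).tolist() for c in calls]
if __name__=='__main__':
    q0=np.array(json.loads(sys.argv[1]));face=sys.argv[2];nc=int(sys.argv[3]);n=int(sys.argv[4])
    with mp.Pool() as p:r=p.map(ev,[(q0,face,i,nc) for i in range(n)],chunksize=4)
    r.sort(key=lambda x:x[0])
    for x in r[:4]:print(x)
E
export OMP_NUM_THREADS=1;time timeout 500 python3 shoot.py "[-2.045,-0.437,1.317,1.331,-0.09,2.0,0.112]" f 2 64
```

```text
4
(np.float64(108.45559226655341), [[0.482, 0.004, 0.753, 0.023], [0.61, 0.127, 0.927, -1.489]])
(np.float64(108.4909387636478), [[0.388, 0.129, 0.639, -0.637], [0.678, 0.429, 0.981, 0.617]])
(np.float64(108.84691499953107), [[0.758, 0.353, 0.547, -0.972], [0.571, 0.265, 0.828, 1.61]])
(np.float64(109.23444441472842), [[0.708, 0.265, 0.69, -1.427], [0.832, -0.059, 0.536, 1.288]])
real	0m11.069s
user	0m37.380s
sys	0m0.268s
```

```bash
export OMP_NUM_THREADS=1;time (timeout 200 python3 shoot.py "[-2.045,-0.437,1.317,1.331,-0.09,2.0,0.112]" f 2 700; timeout 200 python3 shoot.py "[-2.045,-0.437,1.317,1.331,-0.09,2.0,0.112]" f 3 300)
```

```text
(np.float64(7.859653679968249), [[0.419, 0.111, 0.83, 1.264], [0.32, 0.279, 0.953, -1.665]])
(np.float64(108.0360199669305), [[0.649, 0.394, 0.846, -0.002], [0.405, 0.203, 0.963, -0.649]])
(np.float64(108.04136221947238), [[0.545, 0.111, 0.739, 0.026], [0.556, 0.422, 0.915, 0.305]])
(np.float64(108.07547456632801), [[0.55, -0.103, 0.943, 0.614], [0.475, 0.359, 0.594, -1.079]])
(np.float64(108.07547456632803), [[0.55, -0.103, 0.943, 0.614], [0.475, 0.359, 0.594, -1.079], [0.355, 0.187, 0.594, 1.506]])
(np.float64(108.21324711768564), [[0.781, -0.182, 0.77, -0.502], [0.582, -0.073, 0.825, -0.39], [0.4, 0.118, 0.92, -0.665]])
(np.float64(108.42579529690146), [[0.482, 0.004, 0.753, 0.023], [0.61, 0.127, 0.927, -1.489], [0.708, 0.315, 0.833, -0.324]])
(np.float64(108.57082811910348), [[0.806, 0.324, 0.955, -0.317], [0.362, 0.105, 0.982, 1.425], [0.766, 0.213, 0.428, 1.517]])
real	2m48.889s
user	10m51.551s
sys	0m0.471s
```

```bash
cat > gr.py <<'E'
from sim import *
import multiprocessing as mp,itertools
Q0=run([-2.045,-.437,1.317,1.331,-.09,2.0,.112],[[0,20,-20,-.8]]*12,w=.35)
def go(a):
    phi,rho,h,ver=a;q=Q0;out=[]
    c,s=np.cos(np.radians(phi)),np.sin(np.radians(phi))
    for rr,zz in((.5,h),(.5,h)):
        A,t=fk(q);sp=np.radians(phi+rho)-np.arctan2(A[1,1],A[0,1]);sp=(sp+np.pi)%(2*np.pi)-np.pi
        q=run(q,[np.r_[(np.array([rr*c,rr*s,zz])-t)*100,sp]]*14,w=.35)
    out.append(show(q))
    tr=[(.85,.75),(.80,.85),(.75,.95),(.7,1.05),(.6,1.1)] if ver else [(.7,.9),(.6,1.0),(.5,1.1)]
    for rr,zz in tr:
        A,t=fk(q);q=run(q,[np.r_[(np.array([rr*c,rr*s,zz])-t)*100,0]]*8,w=.35);out.append(fk(q)[0][2].round(2).tolist())
    return a,out,show(q)
if __name__=='__main__':
    print(show(Q0))
    with mp.Pool(4) as p:
        for a,o,s in p.map(go,list(itertools.product((-20,10,40),(-20,20,50),(.5,),(0,1)))):print(a,o[0][:95],'\n  ',o[1:],s[s.find('j'):])
E
OMP_NUM_THREADS=1 timeout 300 python3 gr.py
```

```text
p [0.368 0.316 0.44 ] j [-1.72 -0.13  1.1   1.91 -0.37  1.07 -0.35] up [ 0.488  0.005 -0.873] yaz 7 xaz 97
(-20, -20, 0.5, 0) p [ 0.47  -0.171  0.5  ] j [-1.2  -0.44  1.31  1.7  -0.    1.27 -0.55] up [ 0.488  0.005 -0.873 
   [[0.51, 0.09, -0.86], [0.59, 0.19, -0.78], [0.67, 0.26, -0.7]] j [-1.8  -0.32  1.32  0.37  0.29  2.   -0.89] up [ 0.67   0.261 -0.695] yaz -50 xaz 54
(-20, -20, 0.5, 1) p [ 0.47  -0.171  0.5  ] j [-1.2  -0.44  1.31  1.7  -0.    1.27 -0.55] up [ 0.488  0.005 -0.873 
   [[0.51, 0.11, -0.86], [0.53, 0.21, -0.82], [0.56, 0.3, -0.77], [0.61, 0.38, -0.7], [0.66, 0.44, -0.61]] j [-2.29 -0.37  1.13  0.08  1.16  1.97 -0.72] up [ 0.658  0.44  -0.611] yaz -59 xaz 56
(-20, 20, 0.5, 0) p [ 0.441 -0.152  0.507] j [-1.28 -0.44  1.32  1.65  0.03  1.46  0.05] up [ 0.375  0.156 -0.914 
   [[0.33, 0.25, -0.91], [0.35, 0.39, -0.85], [0.37, 0.52, -0.77]] j [-1.68 -0.32  1.32  0.54  0.15  2.   -0.23] up [ 0.369  0.517 -0.773] yaz -11 xaz 93
(-20, 20, 0.5, 1) p [ 0.441 -0.152  0.507] j [-1.28 -0.44  1.32  1.65  0.03  1.46  0.05] up [ 0.375  0.156 -0.914 
   [[0.33, 0.25, -0.91], [0.28
[... 3497 characters left out ...]
52, 0.46, -0.72], [0.54, 0.55, -0.64]] j [-0.44  0.42 -0.13  0.1  -0.79  2.   -0.25] up [ 0.539  0.549 -0.638] yaz 38 xaz 153
(40, 50, 0.5, 0) p [0.383 0.321 0.5  ] j [-1.16  0.42  0.85  1.34 -0.49  2.    1.2 ] up [ 0.488  0.005 -0.873] y 
   [[0.43, 0.13, -0.89], [0.37, 0.36, -0.86], [0.35, 0.5, -0.79]] j [-0.01  0.35 -1.27  0.58 -0.16  2.    0.15] up [ 0.349  0.5   -0.793] yaz 76 xaz 178
(40, 50, 0.5, 1) p [0.383 0.321 0.5  ] j [-1.16  0.42  0.85  1.34 -0.49  2.    1.2 ] up [ 0.488  0.005 -0.873] y 
   [[0.4, 0.14, -0.91], [0.32, 0.31, -0.9], [0.26, 0.43, -0.86], [0.22, 0.55, -0.81], [0.19, 0.65, -0.73]] j [-0.39  0.38 -0.57  0.25 -0.35  2.    0.29] up [ 0.188  0.652 -0.734] yaz 74 xaz 174
```

>>> {"api": "carry_out", "payload": {
  "plan": [
    [0, 20, -20, -0.8, 2],
    [0, 20, -20, -0.8, 2],
    [0, 20, -20, -0.8, 2],
    [0, 20, -20, -0.8, 2],
    [0, 20, -20, -0.8, 2],
    [0, 20, -20, -0.8, 2],
    [0, 20, -20, -0.8, 2],
    [0, 20, -20, -0.8, 2],
    [0, 20, -20, -0.8, 2]
  ]
}}

```text
clock: 16.9
position: [0.3685, 0.3155, 0.441]
ee_rot: [-1.811, -2.034, -0.477]
force: [-0.3, 0.0, -2.2]
width: 0.436
```

```bash
python3 st.py; cat > ask.py <<'E'
# predict a call: python3 ask.py "[[rows..]]" from the current state
from sim import *
from h import arm
import sys,json
q=arm.observe()['joints']
for l in sys.argv[1:]:
    for w in(.25,.4):print(l[:60],w,show(run(q,json.loads(l),w=w)))
E

```

```text
16.9 [0.3685 0.3155 0.441 ] j [-1.718 -0.133  1.105  1.907 -0.373  1.071 -0.342] w 0.436
tilt 29.3 finger az 96.1 tool y az 6.6 ty z 0.004 tool x [-0.102  0.866  0.489]
up in tool [ 0.489  0.004 -0.872]
```

>>> {"api": "carry_out", "payload": {
  "plan": [
    [12.4, -22.9, 5.9, 0.93, 2],
    [12.4, -22.9, 5.9, 0.93, 2],
    [12.4, -22.9, 5.9, 0.93, 2],
    [12.4, -22.9, 5.9, 0.93, 2],
    [12.4, -22.9, 5.9, 0.93, 2],
    [12.4, -22.9, 5.9, 0.93, 2],
    [12.4, -22.9, 5.9, 0.93, 2],
    [12.4, -22.9, 5.9, 0.93, 2],
    [12.4, -22.9, 5.9, 0.93, 2],
    [12.4, -22.9, 5.9, 0.93, 2]
  ]
}}

```text
clock: 17.9
position: [0.4934, 0.0858, 0.5009]
ee_rot: [-0.685, -2.556, -0.186]
force: [-0.7, -0.1, -1.8]
width: 0.432
```

```bash
python3 st.py; cat > plan.py <<'E'
# simulate a chain of stretch calls from the current state: args "x,y,z,spin,n" absolute targets (m)
from sim import *
from h import arm
import sys
for w in(.25,.4):
    q=arm.observe()['joints']
    for a in sys.argv[1:]:
        x,y,z,s,n=map(float,a.split(','));A,t=fk(q);sh=np.r_[(np.array([x,y,z])-t)*100,s].round(1)
        q=run(q,[sh]*int(n),w=w);print(w,'shift',sh,show(q))
E
python3 plan.py .837,.148,.75,0,8 .788,.139,.85,0,8 .739,.13,.95,0,6 .69,.122,1.05,0,6
echo; python3 plan.py .837,.148,.75,0.3,8 .788,.139,.9,0,8 .7,.13,1.05,0,8
```

```text
17.9 [0.4934 0.0858 0.5009] j [-0.637  0.419  0.856  1.334 -0.497  2.002  1.199] w 0.432
tilt 29.1 finger az 149.3 tool y az 59.9 ty z 0.006 tool x [-0.757  0.435  0.487]
up in tool [ 0.487  0.006 -0.873]
0.25 shift [34.4  6.3 24.9  0. ] p [0.695 0.147 0.606] j [ 0.    0.67 -0.4   0.49 -0.2   2.    0.57] up [ 0.327  0.259 -0.909] yaz 53 xaz 149
0.25 shift [ 9.3 -0.8 24.4  0. ] p [0.72  0.144 0.761] j [-0.06  0.69  0.22  0.08 -0.82  2.    0.48] up [ 0.168  0.553 -0.816] yaz 48 xaz 144
0.25 shift [ 1.9 -1.4 18.9  0. ] p [0.692 0.135 0.876] j [-0.04  0.59  0.69  0.08 -1.32  1.87  0.44] up [ 0.085  0.732 -0.676] yaz 45 xaz 140
0.25 shift [-0.2 -1.3 17.4  0. ] p [0.66  0.126 0.991] j [-0.01  0.48  0.65  0.08 -1.32  1.68  0.39] up [ 0.025  0.881 -0.472] yaz 42 xaz 135
0.4 shift [34.4  6.3 24.9  0. ] p [0.642 0.151 0.545] j [ 0.03  0.64 -0.46  0.73 -0.16  2.    0.58] up [ 0.423  0.105 -0.9  ] yaz 57 xaz 150
0.4 shift [14.6 -1.2 30.5  0. ] p [0.635 0.158 0.63 ] j [ 0.03  0.58 -0.48  0.62 -0.2   2.    0.52] up [ 0.356  0.229 -0.906] yaz 54 xaz 149
0.4 shift [10.4 -2.8 32.   0. ] p [0.615 0.16
[... 386 characters left out ...]
hift [10.3  0.1 30.8  0. ] p [0.704 0.142 0.76 ] j [-0.13  0.62  0.12  0.16 -0.52  2.    0.87] up [-0.1    0.462 -0.881] yaz 72 xaz 159
0.25 shift [-0.4 -1.2 29.   0. ] p [0.635 0.133 0.908] j [-0.13  0.5   0.89  0.08 -1.32  1.94  0.81] up [-0.272  0.627 -0.73 ] yaz 75 xaz 152
0.4 shift [34.4  6.3 24.9  0.3] p [0.619 0.137 0.519] j [-0.16  0.57 -0.04  0.86 -0.26  2.    1.04] up [ 0.374  0.101 -0.922] yaz 74 xaz 167
0.4 shift [16.9  0.2 38.1  0. ] p [0.61  0.147 0.61 ] j [-0.13  0.49 -0.11  0.76 -0.29  2.    0.95] up [ 0.259  0.214 -0.942] yaz 72 xaz 165
0.4 shift [ 9.  -1.7 44.   0. ] p [0.563 0.157 0.701] j [ 0.03  0.41 -0.45  0.69 -0.2   2.    0.79] up [ 0.173  0.309 -0.935] yaz 71 xaz 164
```

>>> {"api": "carry_out", "payload": {
  "plan": [
    [34, 6, 25, 0.3, 2],
    [34, 6, 25, 0.3, 2],
    [34, 6, 25, 0.3, 2],
    [34, 6, 25, 0.3, 2],
    [34, 6, 25, 0.3, 2],
    [34, 6, 25, 0.3, 2],
    [34, 6, 25, 0.3, 2],
    [34, 6, 25, 0.3, 2]
  ]
}}

```text
clock: 18.7
position: [0.5521, 0.0337, 0.6525]
ee_rot: [-0.56, -2.815, -0.641]
force: [7.4, -2.4, -2.5]
width: 0.437
```

```bash
python3 st.py;  python3 plan.py  .788,.139,.9,0,7 .7,.13,1.05,0,7
```

```text
18.7 [0.5521 0.0337 0.6525] j [-0.034  0.33   0.203  0.957 -0.563  2.     1.14 ] w 0.437
tilt 27.6 finger az 103.5 tool y az 64.1 ty z 0.375 tool x [-0.908  0.318  0.273]
up in tool [ 0.273  0.375 -0.886]
0.25 shift [23.6 10.6 24.7  0. ] p [0.686 0.133 0.768] j [ 0.02  0.62 -0.3   0.2  -0.42  2.    0.66] up [ 0.116  0.575 -0.81 ] yaz 61 xaz 156
0.25 shift [ 1.4 -0.3 28.2  0. ] p [0.63  0.138 0.905] j [-0.02  0.53  0.58  0.08 -1.32  1.95  0.57] up [ 0.011  0.743 -0.669] yaz 59 xaz 150
0.4 shift [23.6 10.6 24.7  0. ] p [0.65  0.138 0.716] j [ 0.07  0.57 -0.47  0.44 -0.28  2.    0.69] up [ 0.208  0.462 -0.862] yaz 62 xaz 159
0.4 shift [ 5.  -0.8 33.4  0. ] p [0.597 0.158 0.803] j [ 0.09  0.49 -0.62  0.37 -0.23  2.    0.56] up [ 0.156  0.545 -0.824] yaz 61 xaz 157
```

>>> {"api": "carry_out", "payload": {
  "plan": [
    [4, 2, 4, 0, 2],
    [8, 4, 8, 0, 2],
    [12, 6, 12, 0, 2],
    [15, 7, 16, 0, 2],
    [15, 7, 16, 0, 2],
    [15, 7, 16, 0, 2]
  ]
}}

```text
clock: 19.3
position: [0.6141, 0.0991, 0.7023]
ee_rot: [-0.565, -2.837, -0.732]
force: [0.1, 1.2, -2.3]
width: 0.437
```

```bash
python3 st.py;  python3 plan.py  .7,.12,.9,0,6; python3 plan.py  .75,.12,.85,.2,6
```

```text
19.3 [0.6141 0.0991 0.7023] j [ 0.204  0.512 -0.574  0.586 -0.266  2.002  0.756] w 0.437
tilt 29.8 finger az 96.6 tool y az 63.9 ty z 0.434 tool x [-0.916  0.319  0.242]
up in tool [ 0.242  0.434 -0.868]
0.25 shift [ 8.6  2.1 19.8  0. ] p [0.654 0.128 0.825] j [ 0.04  0.58 -0.28  0.15 -0.51  2.    0.62] up [ 0.092  0.644 -0.759] yaz 60 xaz 155
0.4 shift [ 8.6  2.1 19.8  0. ] p [0.621 0.139 0.762] j [ 0.13  0.53 -0.64  0.41 -0.22  2.    0.63] up [ 0.184  0.515 -0.837] yaz 62 xaz 159
0.25 shift [13.6  2.1 14.8  0.2] p [0.695 0.128 0.779] j [ 0.03  0.66 -0.23  0.14 -0.55  2.    0.82] up [ 0.018  0.64  -0.768] yaz 73 xaz 164
0.4 shift [13.6  2.1 14.8  0.2] p [0.645 0.139 0.71 ] j [ 0.12  0.58 -0.58  0.46 -0.26  2.    0.85] up [ 0.16   0.511 -0.844] yaz 74 xaz 170
```

>>> {"api": "carry_out", "payload": {
  "plan": [
    [13.6, 2, 15, 0.2, 2],
    [13.6, 2, 15, 0.2, 2],
    [13.6, 2, 15, 0.2, 2],
    [13.6, 2, 15, 0.2, 2],
    [13.6, 2, 15, 0.2, 2],
    [13.6, 2, 15, 0.2, 2]
  ]
}}

```text
clock: 19.9
position: [0.6575, 0.0246, 0.751]
ee_rot: [0.626, 2.909, 0.863]
force: [-0.7, 3.3, -2.7]
width: 0.431
```

```bash
python3 st.py;  python3 plan.py  .72,.12,.87,.2,6
```

```text
19.9 [0.6575 0.0246 0.751 ] j [ 0.344  0.597 -0.984  0.365  0.087  2.003  0.752] w 0.431
tilt 32.4 finger az 73.4 tool y az 64.3 ty z 0.532 tool x [-0.917  0.391  0.071]
up in tool [ 0.071  0.532 -0.844]
0.25 shift [ 6.3  9.6 11.9  0.2] p [0.688 0.124 0.828] j [ 0.01  0.63  0.27  0.08 -1.    1.97  0.85] up [-0.093  0.677 -0.73 ] yaz 76 xaz 161
0.4 shift [ 6.3  9.6 11.9  0.2] p [0.662 0.13  0.782] j [ 0.05  0.58 -0.4   0.25 -0.36  2.    0.85] up [ 0.004  0.591 -0.807] yaz 76 xaz 166
```

>>> {"api": "carry_out", "payload": {
  "plan": [
    [4, 5, 8, 0.1, 2],
    [4, 5, 8, 0.1, 2],
    [4, 5, 8, 0.1, 2],
    [4, 5, 8, 0.1, 2]
  ]
}}

```text
clock: 20.3
position: [0.6569, 0.0859, 0.7716]
ee_rot: [0.493, 2.908, 0.901]
force: [-0.2, -0.1, -1.6]
width: 0.435
```

```bash
python3 st.py; cat > aimnow.py <<'E'
from sim import *
from h import arm
import sys
f=sys.argv[1];q=arm.observe()['joints'];s,pt,B=aim(q,f)
print('aim shift',s.round(2),'target',pt.round(4),'err now',aimerr(q,f))
if len(sys.argv)>2:
  for w in(.3,.5):
    u=s.copy();u[2]*=.4
    q1=run(q,[u]*10+[s*[1,1,k,1] for k in(.55,.7,.85,1,1,1,1,1,1,1)],w=w);print(show(q1),aimerr(q1,f))
E
python3 aimnow.py f 1
```

```text
20.3 [0.6569 0.0859 0.7716] j [ 0.149  0.561 -0.511  0.311 -0.271  2.003  0.828] w 0.435
tilt 34.1 finger az 74.7 tool y az 69.9 ty z 0.56 tool x [-0.947  0.318  0.039]
up in tool [ 0.039  0.56  -0.828]
aim shift [ -9.67   0.33 -49.56  -1.51] target [0.5598 0.0887 0.2758] err now (np.float64(68.83529259859225), np.float64(504.52845809556214))
p [0.56  0.089 0.276] j [ 0.3   0.29 -0.87  2.1   1.11  0.67 -1.62] up [ 0.039  0.56  -0.828] yaz -17 xaz 75 (np.float64(0.7787910472503913), np.float64(1.6711069443220838e-13))
p [0.56  0.089 0.276] j [ 0.32  0.3  -0.9   2.1   1.12  0.68 -1.62] up [ 0.039  0.56  -0.828] yaz -17 xaz 75 (np.float64(0.7787910472503913), np.float64(1.7772239894833365e-13))
```

>>> {"api": "carry_out", "payload": {
  "plan": [
    [-9.7, 0.3, -5, -0.15, 2],
    [-9.7, 0.3, -10, -0.3, 2],
    [-9.7, 0.3, -15, -0.45, 2],
    [-9.7, 0.3, -20, -0.6, 2],
    [-9.7, 0.3, -20, -0.75, 2],
    [-9.7, 0.3, -20, -0.9, 2],
    [-9.7, 0.3, -20, -1.05, 2],
    [-9.7, 0.3, -20, -1.2, 2],
    [-9.7, 0.3, -22, -1.35, 2],
    [-9.7, 0.3, -25, -1.51, 2],
    [-9.7, 0.3, -30, -1.51, 2],
    [-9.7, 0.3, -35, -1.51, 2],
    [-9.7, 0.3, -40, -1.51, 2],
    [-9.7, 0.3, -44, -1.51, 2],
    [-9.7, 0.3, -47, -1.51, 2],
    [-9.7, 0.3, -49.6, -1.51, 2],
    [-9.7, 0.3, -49.6, -1.51, 2],
    [-9.7, 0.3, -49.6, -1.51, 2]
  ]
}}

```text
clock: 22.1
position: [0.5597, 0.0905, 0.2762]
ee_rot: [2.105, 1.6, 0.532]
force: [0.3, 0.4, -1.3]
width: 0.436
```

```bash
python3 st.py; python3 aimnow.py f
```

```text
22.1 [0.5597 0.0905 0.2762] j [ 0.104  0.236 -0.626  2.112  1.025  0.591 -1.557] w 0.436
tilt 34.1 finger az -11.7 tool y az -16.3 ty z 0.559 tool x [0.256 0.966 0.038]
up in tool [ 0.038  0.559 -0.828]
aim shift [ 0.11 -0.18  0.04 -0.01] target [0.5599 0.0888 0.2758] err now (np.float64(0.8996947324367742), np.float64(2.478465492617571))
```

>>> {"api": "carry_out", "payload": {
  "plan": [
    [0.1, -0.1, 0, 0, 2],
    [0.1, -0.1, 0, 0, 2],
    [0.1, -0.1, 0, 0, 2],
    [0.1, -0.1, 0, 0, 2],
    [0.1, -0.1, 0, 0, 2],
    [0.1, -0.1, 0, 0, 2],
    [0.1, -0.1, 0, 0, 2],
    [0.1, -0.1, 0, 0, 2],
    [0.1, -0.1, 0, 0, 2],
    [0.1, -0.1, 0, 0, 2],
    [0.1, -0.1, 0, 0, 2],
    [0.1, -0.1, 0, 0, 2],
    [0.1, -0.1, 0, 0, 2],
    [0.1, -0.1, 0, 0, 2],
    [0.1, -0.1, 0, 0, 2]
  ]
}}

```text
clock: 23.6
position: [0.5607, 0.0895, 0.2761]
ee_rot: [2.105, 1.6, 0.532]
force: [-0.3, 0.6, -2.4]
width: 0.432
```

```bash
python3 aimnow.py f; python3 - <<'E'
from h import *
a=grab('scene','s2');cv2.imwrite('pics/c3.png',cv2.convertScaleAbs(cv2.resize(a[0][90:330,130:430,::-1],None,fx=1.6,fy=1.6),alpha=1.5))
r,p=pose();P,im=cloud('s2');d=(P-p)@r
m=(d[...,2]>.075)&(d[...,2]<.17)&(abs(d[...,1])<.03)&(abs(d[...,0])<.04);q=d[m];print(len(q),np.percentile(q,[2,98],axis=0).round(4))
E
cat > g2.py <<'E'
from sim import *
from h import arm
import multiprocessing as mp,itertools
Q=np.array(arm.observe()['joints'])
def go(a):
    phi,rho,rr0,h,w=a;q=Q;c,s=np.cos(np.radians(phi)),np.sin(np.radians(phi))
    q=run(q,[[-3,0,5*k,0] for k in range(1,5)],w=w);o=[]
    for k in range(2):
        A,t=fk(q);sp=np.radians(phi+rho)-np.arctan2(A[1,1],A[0,1]);sp=(sp+np.pi)%(2*np.pi)-np.pi
        if rho>0 and sp<0 and k==0:sp+=2*np.pi
        q=run(q,[np.r_[(np.array([rr0*c,rr0*s,h])-t)*100,min(sp,.15*(i+1)) if sp>0 else max(sp,-.15*(i+1))] for i in range(18)],w=w)
    o.append(show(q))
    for rr,zz in((.85,.75),(.8,.85),(.75,.95),(.7,1.05)):
        A,t=fk(q);q=run(q,[np.r_[(np.array([rr*c,rr*s,zz])-t)*100,0]]*7,w=w);o.append(fk(q)[0][2].round(2).tolist())
    return a,o,show(q)
if __name__=='__main__':
    with mp.Pool(4) as p:
        for a,o,s in p.map(go,list(itertools.product((10,),(70,90,110,130),(.5,.6),(.45,.55),(.35,)))):print(a,o[0],'\n  ',o[1:],s[s.find('j'):])
E
OMP_NUM_THREADS=1 timeout 200 python3 g2.py
```

```text
aim shift [ 0.01 -0.09  0.04 -0.01] target [0.5599 0.0888 0.2759] err now (np.float64(0.9082826541138065), np.float64(1.3773807553608914))
1399 [[-0.0295 -0.0171  0.0767]
 [ 0.0239  0.0216  0.1604]]
(10, 70, 0.5, 0.45, 0.35) p [0.492 0.087 0.45 ] j [-0.97  0.21  1.26  1.79 -0.78  1.48  1.87] up [ 0.038  0.559 -0.828] yaz 80 xaz 171 
   [[0.01, 0.57, -0.82], [-0.06, 0.63, -0.77], [-0.13, 0.68, -0.72], [-0.18, 0.74, -0.65]] j [ 0.    0.52  0.54  0.08 -1.32  1.95  0.82] up [-0.183  0.737 -0.651] yaz 82 xaz 161
(10, 70, 0.5, 0.55, 0.35) p [0.492 0.087 0.55 ] j [-0.71  0.08  0.86  1.58 -0.65  1.56  1.59] up [ 0.038  0.559 -0.828] yaz 80 xaz 171 
   [[-0.01, 0.59, -0.81], [-0.08, 0.64, -0.77], [-0.14, 0.69, -0.71], [-0.19, 0.74, -0.64]] j [ 0.    0.52  0.54  0.08 -1.32  1.93  0.82] up [-0.194  0.744 -0.64 ] yaz 83 xaz 160
(10, 70, 0.6, 0.45, 0.35) p [0.591 0.104 0.45 ] j [ 0.79  0.58 -1.27  1.46  0.02  1.21  1.06] up [ 0.038  0.559 -0.828] yaz 80 xaz 171 
   [[-0.01, 0.59, -0.81], [-0.08, 0.64, -0.77], [-0.14, 0.69, -0.71], [-0.2, 0.74, -0.64]] j [ 0.    0.52  0.55  0.08 -1.32  1.93  0.82]
[... 3466 characters left out ...]
4 -0.34  2.    1.64] up [-0.526  0.442 -0.727] yaz 138 xaz -150
(10, 130, 0.6, 0.45, 0.35) p [0.591 0.104 0.45 ] j [ 0.43  0.84 -1.27  1.02  0.22  1.93  1.76] up [ 0.038  0.559 -0.828] yaz 140 xaz -129 
   [[-0.14, 0.5, -0.86], [-0.29, 0.46, -0.84], [-0.41, 0.45, -0.8], [-0.52, 0.44, -0.74]] j [ 0.12  0.51 -0.68  0.26 -0.32  2.    1.64] up [-0.516  0.439 -0.735] yaz 138 xaz -149
(10, 130, 0.6, 0.55, 0.35) p [0.585 0.107 0.541] j [ 0.28  0.63 -0.81  0.9  -0.1   2.    1.93] up [-0.019  0.542 -0.84 ] yaz 140 xaz -131 
   [[-0.2, 0.49, -0.85], [-0.33, 0.46, -0.82], [-0.44, 0.45, -0.78], [-0.55, 0.44, -0.71]] j [ 0.1   0.52 -0.57  0.21 -0.4   2.    1.64] up [-0.548  0.441 -0.711] yaz 138 xaz -151
```

View pics/c3.png

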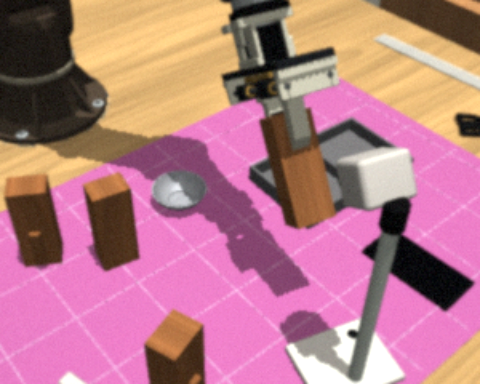

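>>> {"api": "carry_out", "payload": {
  "plan": [
    [-1, 0, 4, 0, 2],
    [-2, 0, 8, 0.1, 2],
    [-3, 0, 12, 0.25, 2],
    [-3, 0, 16, 0.4, 2],
    [-3, 0, 19, 0.55, 2],
    [-3, 0, 22, 0.7, 2],
    [-2, 0, 24, 0.85, 2],
    [-1, 0, 25, 1.0, 2],
    [0, 0, 26, 1.15, 2],
    [0, 0, 26, 1.3, 2],
    [1, 0, 26, 1.45, 2],
    [2, 1, 26, 1.6, 2],
    [3, 1, 26, 1.75, 2],
    [3, 1, 26, 1.9, 2],
    [3, 1, 26, 2.05, 2],
    [3, 1, 26, 2.2, 2],
    [3, 1, 26, 2.35, 2],
    [3, 1, 26, 2.5, 2],
    [3, 1, 26, 2.65, 2],
    [3, 1, 26, 2.8, 2]
  ]
}}

```text
clock: 25.65
position: [0.5913, 0.0983, 0.5356]
ee_rot: [0.717, -2.746, -0.822]
force: [0.1, -0.0, -2.2]
width: 0.437
```

```bash
python3 st.py; for s in 0 .2 .4; do echo s $s; python3 plan.py .84,.148,.75,$s,7 .79,.14,.85,0,7 .74,.13,.95,0,7 .7,.12,1.05,0,7; done
```

```text
25.65 [0.5913 0.0983 0.5356] j [ 0.371  0.581 -0.792  0.995 -0.184  1.851  1.682] w 0.437
tilt 34.0 finger az 123.3 tool y az 118.5 ty z 0.558 tool x [-0.866 -0.499  0.039]
up in tool [ 0.039  0.558 -0.829]
s 0
0.25 shift [24.9  5.  21.5  0. ] p [0.741 0.153 0.654] j [ 0.03  0.78 -0.45  0.24 -0.36  2.    1.53] up [-0.212  0.568 -0.795] yaz 119 xaz -160
0.25 shift [ 4.9 -1.3 19.6  0. ] p [0.732 0.146 0.785] j [-0.    0.73  0.5   0.08 -1.32  1.93  1.46] up [-0.422  0.594 -0.684] yaz 120 xaz -171
0.25 shift [ 0.8 -1.6 16.5  0. ] p [0.714 0.135 0.913] j [ 0.05  0.61  0.43  0.08 -1.32  1.73  1.38] up [-0.6    0.63  -0.493] yaz 122 xaz 175
0.25 shift [-1.4 -1.5 13.7  0. ] p [0.684 0.123 1.023] j [ 0.08  0.52  0.39  0.08 -1.32  1.54  1.32] up [-0.695  0.656 -0.293] yaz 127 xaz 159
0.4 shift [24.9  5.  21.5  0. ] p [0.694 0.158 0.61 ] j [ 0.07  0.72 -0.53  0.48 -0.29  2.    1.57] up [-0.072  0.565 -0.822] yaz 118 xaz -154
0.4 shift [ 9.6 -1.8 24.   0. ] p [0.673 0.168 0.691] j [ 0.1   0.67 -0.7   0.38 -0.22  2.    1.45] up [-0.166  0.577 -0.799] yaz 119 xaz -158
0.4 shift [ 6.7 -3.8 25.9  0.
[... 1861 characters left out ...]
5 -1.5 14.9  0. ] p [0.683 0.123 1.021] j [ 0.06  0.51  0.47  0.08 -1.32  1.55  1.7 ] up [-0.891  0.319 -0.324] yaz 133 xaz -178
0.4 shift [24.9  5.  21.5  0.4] p [0.658 0.159 0.57 ] j [ 0.11  0.69 -0.66  0.64 -0.15  2.    1.91] up [-0.137  0.5   -0.855] yaz 141 xaz -134
0.4 shift [13.2 -1.9 28.   0. ] p [0.649 0.167 0.655] j [ 0.12  0.64 -0.74  0.52 -0.15  2.    1.82] up [-0.256  0.47  -0.845] yaz 140 xaz -138
0.4 shift [ 9.1 -3.7 29.5  0. ] p [0.62  0.166 0.74 ] j [ 0.17  0.59 -0.93  0.44 -0.08  2.    1.71] up [-0.365  0.453 -0.814] yaz 140 xaz -141
0.4 shift [ 8.  -4.6 31.   0. ] p [0.587 0.163 0.813] j [ 0.16  0.52 -0.82  0.36 -0.22  2.    1.67] up [-0.456  0.444 -0.771] yaz 140 xaz -145
```

>>> {"api": "carry_out", "payload": {
  "plan": [
    [15, 3, 15, 0.15, 2],
    [25, 5, 22, 0.3, 2],
    [25, 5, 22, 0.45, 2],
    [25, 5, 22, 0.6, 2],
    [25, 5, 22, 0.7, 2],
    [25, 5, 22, 0.7, 2],
    [25, 5, 22, 0.7, 2],
    [25, 5, 22, 0.7, 2]
  ]
}}

```text
clock: 26.45
position: [0.6794, -0.0019, 0.6613]
ee_rot: [-0.789, 2.782, 0.747]
force: [0.9, 2.9, -2.5]
width: 0.431
```

```bash
python3 st.py; for s in 0 .2 ; do echo s $s; python3 plan.py .79,.14,.85,$s,7 .74,.13,.95,0,7 .7,.12,1.05,0,7; done
```

```text
26.45 [ 0.6794 -0.0019  0.6613] j [ 0.408  0.685 -1.038  0.481  0.118  2.002  1.753] w 0.431
tilt 30.3 finger az 88.6 tool y az 125.6 ty z 0.422 tool x [-0.849 -0.451 -0.275]
up in tool [-0.275  0.422 -0.864]
s 0
0.25 shift [11.1 14.2 18.9  0. ] p [0.727 0.137 0.774] j [-0.04  0.7   0.37  0.08 -1.03  1.97  1.66] up [-0.489  0.402 -0.774] yaz 125 xaz -159
0.25 shift [ 1.3 -0.7 17.6  0. ] p [0.706 0.134 0.9  ] j [-0.01  0.59  0.62  0.08 -1.32  1.78  1.6 ] up [-0.699  0.397 -0.595] yaz 125 xaz -170
0.25 shift [-0.6 -1.4 15.   0. ] p [0.684 0.122 1.02 ] j [ 0.02  0.49  0.59  0.08 -1.32  1.56  1.55] up [-0.843  0.401 -0.359] yaz 125 xaz 172
0.4 shift [11.1 14.2 18.9  0. ] p [0.702 0.14  0.731] j [-0.    0.65 -0.29  0.23 -0.39  2.    1.67] up [-0.364  0.414 -0.835] yaz 125 xaz -155
0.4 shift [ 3.8 -1.  21.9  0. ] p [0.656 0.145 0.809] j [-0.01  0.57 -0.24  0.19 -0.48  2.    1.6 ] up [-0.449  0.412 -0.793] yaz 125 xaz -158
0.4 shift [ 4.4 -2.5 24.1  0. ] p [0.613 0.139 0.874] j [ 0.    0.51 -0.13  0.14 -0.62  2.    1.54] up [-0.527  0.414 -0.742] yaz 125 xaz -161
s .2
0.25 shift [11.1 14.2 18.9  0.2] p [0.721 0.137 0.764] j [-0.01  0.71  0.1   0.08 -0.82  1.99  1.81] up [-0.526  0.358 -0.772] yaz 135 xaz -149
0.25 shift [ 1.9 -0.7 18.6  0. ] p [0.699 0.135 0.891] j [ 0.    0.6   0.56  0.08 -1.32  1.81  1.75] up [-0.73   0.322 -0.603] yaz 133 xaz -158
0.25 shift [ 0.1 -1.5 15.9  0. ] p [0.68  0.124 1.015] j [ 0.04  0.5   0.52  0.08 -1.32  1.57  1.7 ] up [-0.884  0.304 -0.356] yaz 131 xaz -176
0.4 shift [11.1 14.2 18.9  0.2] p [0.685 0.143 0.706] j [ 0.06  0.64 -0.5   0.34 -0.27  2.    1.83] up [-0.368  0.398 -0.84 ] yaz 136 xaz -143
0.4 shift [ 5.5 -1.3 24.4  0. ] p [0.645 0.151 0.785] j [ 0.05  0.57 -0.49  0.27 -0.32  2.    1.75] up [-0.457  0.382 -0.803] yaz 136 xaz -146
0.4 shift [ 5.5 -3.1 26.5  0. ] p [0.605 0.147 0.854] j [ 0.06  0.5  -0.45  0.21 -0.4   2.    1.69] up [-0.54   0.373 -0.754] yaz 136 xaz -149
```

>>> {"api": "carry_out", "payload": {
  "plan": [
    [8, 14, 12, 0.15, 2],
    [8, 14, 17, 0.3, 2],
    [8, 14, 17, 0.45, 2],
    [8, 14, 17, 0.5, 2],
    [8, 14, 17, 0.5, 2],
    [8, 14, 17, 0.5, 2],
    [8, 14, 17, 0.5, 2]
  ]
}}

```text
clock: 27.15
position: [0.6592, 0.119, 0.752]
ee_rot: [-1.223, 2.398, 0.774]
force: [0.8, -0.5, -2.9]
width: 0.434
```

```bash
python3 st.py; for s in 0 .2 ; do echo s $s; python3 plan.py .74,.13,.9,$s,6 .7,.12,1.0,0,6; done
```

```text
27.15 [0.6592 0.119  0.752 ] j [ 0.222  0.649 -1.112  0.323  0.115  2.002  1.939] w 0.434
tilt 37.4 finger az 85.1 tool y az 149.5 ty z 0.314 tool x [-0.572 -0.634 -0.521]
up in tool [-0.521  0.314 -0.794]
s 0
0.25 shift [ 8.1  1.1 14.8  0. ] p [0.693 0.135 0.839] j [ 0.03  0.64  0.15  0.08 -0.98  1.92  1.97] up [-0.703  0.237 -0.671] yaz 146 xaz -138
0.25 shift [ 0.7 -1.5 16.1  0. ] p [0.67  0.126 0.952] j [ 0.06  0.55  0.44  0.08 -1.32  1.75  1.92] up [-0.854  0.184 -0.486] yaz 141 xaz -147
0.4 shift [ 8.1  1.1 14.8  0. ] p [0.668 0.143 0.798] j [ 0.04  0.62 -0.34  0.17 -0.5   2.    1.97] up [-0.595  0.282 -0.753] yaz 148 xaz -134
0.4 shift [ 3.2 -2.3 20.2  0. ] p [0.626 0.139 0.865] j [ 0.04  0.56 -0.18  0.12 -0.69  2.    1.91] up [-0.663  0.258 -0.702] yaz 147 xaz -137
s .2
0.25 shift [ 8.1  1.1 14.8  0.2] p [0.686 0.137 0.831] j [ 0.04  0.66  0.15  0.08 -1.06  1.96  2.1 ] up [-0.73   0.191 -0.656] yaz 155 xaz -127
0.25 shift [ 1.4 -1.7 16.9  0. ] p [0.664 0.127 0.944] j [ 0.08  0.56  0.35  0.08 -1.32  1.78  2.04] up [-0.87   0.122 -0.478] yaz 149 xaz -134
0.4 shift [ 8.1  1.1 14.8  0.2] p [0.65  0.152 0.771] j [ 0.11  0.62 -0.68  0.29 -0.29  2.    2.11] up [-0.596  0.269 -0.756] yaz 159 xaz -123
0.4 shift [ 5.  -3.2 22.9  0. ] p [0.614 0.148 0.841] j [ 0.11  0.55 -0.62  0.21 -0.38  2.    2.04] up [-0.666  0.234 -0.708] yaz 157 xaz -125
```

>>> {"api": "carry_out", "payload": {
  "plan": [
    [5, 1, 8, 0.1, 2],
    [5, 1, 8, 0.1, 2],
    [5, 1, 8, 0.1, 2],
    [5, 1, 8, 0.1, 2]
  ]
}}

```text
clock: 27.55
position: [0.6568, 0.14, 0.761]
ee_rot: [-1.306, 2.321, 0.792]
force: [0.1, -0.0, -2.3]
width: 0.435
```

```bash
python3 st.py; python3 aimnow.py p 1
```

```text
27.55 [0.6568 0.14   0.761 ] j [ 0.123  0.615 -0.668  0.3   -0.262  2.002  2.057] w 0.435
tilt 38.9 finger az 86.6 tool y az 154.3 ty z 0.294 tool x [-0.507 -0.659 -0.556]
up in tool [-0.556  0.294 -0.778]
aim shift [-10.91  -7.83 -49.43  -1.21] target [0.5476 0.061  0.2663] err now (np.float64(55.84043382990104), np.float64(517.399795541749))
p [0.548 0.061 0.266] j [ 0.59  0.24 -0.84  2.23  0.93  0.12  0.32] up [-0.555  0.293 -0.778] yaz 85 xaz 163 (np.float64(1.1353516425401606), np.float64(0.039124890871426156))
p [0.548 0.061 0.266] j [ 0.59  0.24 -0.84  2.23  0.94  0.12  0.31] up [-0.555  0.293 -0.778] yaz 85 xaz 163 (np.float64(1.110244921679926), np.float64(0.00882355165675388))
```

>>> {"api": "carry_out", "payload": {
  "plan": [
    [-11, -3, -5, -0.15, 2],
    [-11, -7.8, -10, -0.3, 2],
    [-11, -7.8, -15, -0.45, 2],
    [-11, -7.8, -18, -0.6, 2],
    [-11, -7.8, -20, -0.75, 2],
    [-11, -7.8, -20, -0.9, 2],
    [-11, -7.8, -21, -1.05, 2],
    [-11, -7.8, -22, -1.21, 2],
    [-11, -7.8, -25, -1.21, 2],
    [-11, -7.8, -30, -1.21, 2],
    [-11, -7.8, -35, -1.21, 2],
    [-11, -7.8, -40, -1.21, 2],
    [-11, -7.8, -44, -1.21, 2],
    [-11, -7.8, -47, -1.21, 2],
    [-11, -7.8, -49.4, -1.21, 2],
    [-11, -7.8, -49.4, -1.21, 2],
    [-11, -7.8, -49.4, -1.21, 2]
  ]
}}

```text
clock: 29.25
position: [0.5456, 0.0644, 0.2697]
ee_rot: [0.22, 2.487, 0.333]
force: [0.2, 0.5, -2.3]
width: 0.434
```

```bash
python3 st.py; python3 aimnow.py p
```

```text
29.25 [0.5456 0.0644 0.2697] j [ 0.549  0.221 -0.805  2.226  0.804  0.121  0.437] w 0.434
tilt 38.7 finger az 17.3 tool y az 85.3 ty z 0.288 tool x [-0.799  0.233 -0.555]
up in tool [-0.555  0.288 -0.781]
aim shift [ 0.3  -0.3  -0.3  -0.01] target [0.5477 0.0616 0.2666] err now (np.float64(1.2383200623461637), np.float64(5.6310920532098185))
```

>>> {"api": "carry_out", "payload": {
  "plan": [
    [0.3, -0.3, -0.3, 0, 2],
    [0.3, -0.3, -0.3, 0, 2],
    [0.3, -0.3, -0.3, 0, 2],
    [0.3, -0.3, -0.3, 0, 2],
    [0.3, -0.3, -0.3, 0, 2],
    [0.3, -0.3, -0.3, 0, 2],
    [0.3, -0.3, -0.3, 0, 2],
    [0.3, -0.3, -0.3, 0, 2],
    [0.3, -0.3, -0.3, 0, 2],
    [0.3, -0.3, -0.3, 0, 2],
    [0.3, -0.3, -0.3, 0, 2],
    [0.3, -0.3, -0.3, 0, 2],
    [0.3, -0.3, -0.3, 0, 2],
    [0.3, -0.3, -0.3, 0, 2],
    [0.3, -0.3, -0.3, 0, 2],
    [0.3, -0.3, -0.3, 0, 2]
  ]
}}

```text
clock: 30.85
position: [0.5486, 0.0614, 0.2667]
ee_rot: [0.22, 2.487, 0.333]
force: [-0.3, -1.7, -1.9]
width: 0.436
```

```bash
python3 st.py; python3 aimnow.py p;python3 - <<'E'
from h import *
grab('scene','s3')
r,p=pose();P,im=cloud('s3');d=(P-p)@r
m=(d[...,2]>.075)&(d[...,2]<.17)&(abs(d[...,1])<.03)&(abs(d[...,0])<.04);q=d[m];print(len(q),np.percentile(q,[2,98],axis=0).round(4))
E
cat > g3.py <<'E'
from sim import *
from h import arm
import multiprocessing as mp,itertools
Q=np.array(arm.observe()['joints'])
def go(a):
    phi,rho,rr0,h,w=a;q=Q;c,s=np.cos(np.radians(phi)),np.sin(np.radians(phi))
    q=run(q,[[-3,0,5*k,0] for k in range(1,4)],w=w);o=[]
    for k in range(2):
        A,t=fk(q);sp=np.radians(phi+rho)-np.arctan2(A[1,1],A[0,1]);sp=(sp+np.pi)%(2*np.pi)-np.pi
        if k==0 and sp>0:sp-=2*np.pi
        q=run(q,[np.r_[(np.array([rr0*c,rr0*s,h])-t)*100,max(sp,-.15*(i+1)) if sp<0 else sp] for i in range(20)],w=w)
    o.append(show(q))
    for rr,zz in((.75,.55),(.85,.6),(.9,.6),(.95,.65),(.9,.75)):
        A,t=fk(q);q=run(q,[np.r_[(np.array([rr*c,rr*s,zz])-t)*100,0]]*7,w=w);o.append(fk(q)[0][2].round(2).tolist())
    return a,o,show(q)
if __name__=='__main__':
    with mp.Pool(4) as p:
        for a,o,s in p.map(go,list(itertools.product((10,35),(-80,-100,-120,-140),(.5,),(.45,.55),(.4,)))):print(a,o[0],'\n  ',o[1:],s[s.find('j'):])
E
OMP_NUM_THREADS=1 timeout 200 python3 g3.py
```

```text
30.85 [0.5486 0.0614 0.2667] j [ 0.558  0.234 -0.811  2.224  0.868  0.121  0.383] w 0.436
tilt 38.7 finger az 17.3 tool y az 85.3 ty z 0.288 tool x [-0.799  0.233 -0.555]
up in tool [-0.555  0.288 -0.781]
aim shift [ 0.01 -0.01  0.01 -0.01] target [0.5477 0.0616 0.2666] err now (np.float64(1.239812791488397), np.float64(0.6889797538769776))
1086 [[-0.0272 -0.0286  0.0766]
 [ 0.0141  0.0174  0.1601]]
(10, -80, 0.5, 0.45, 0.4) p [0.492 0.087 0.45 ] j [-0.47  0.46  0.11  1.31  0.19  2.   -1.64] up [-0.555  0.267 -0.788] yaz -70 xaz 9 
   [[-0.44, 0.32, -0.84], [-0.31, 0.37, -0.88], [-0.21, 0.41, -0.89], [-0.12, 0.45, -0.88], [-0.04, 0.49, -0.87]] j [-0.53  0.83  0.97  0.29 -0.23  2.   -1.11] up [-0.037  0.491 -0.87 ] yaz -65 xaz 24
(10, -80, 0.5, 0.55, 0.4) p [0.37  0.034 0.566] j [ 1.46 -0.44 -1.27  1.55 -0.04  1.59 -1.05] up [-0.07   0.388 -0.919] yaz -70 xaz 18 
   [[0.02, 0.39, -0.92], [0.1, 0.39, -0.92], [0.19, 0.39, -0.9], [0.27, 0.39, -0.88], [0.34, 0.4, -0.85]] j [ 1.74 -0.44 -1.27  1.25 -0.39  1.44 -0.84] up [ 0.344  0.398 -0.851] yaz -70 xaz 29
(10, -100, 0.5, 0.45, 0.4) p [0.
[... 3977 characters left out ...]
4] yaz -88 xaz 2
(35, -140, 0.5, 0.45, 0.4) p [0.275 0.175 0.49 ] j [ 1.11 -0.44 -1.27  1.7  -0.22  1.65 -1.96] up [ 0.011  0.21  -0.978] yaz -105 xaz -15 
   [[0.07, 0.14, -0.99], [0.12, 0.06, -0.99], [0.18, -0.01, -0.98], [0.24, -0.08, -0.97], [0.29, -0.15, -0.94]] j [ 1.4  -0.44 -1.27  1.21 -0.53  1.69 -1.88] up [ 0.292 -0.152 -0.944] yaz -102 xaz -15
(35, -140, 0.5, 0.55, 0.4) p [0.403 0.286 0.534] j [-0.41  0.37 -0.34  1.18 -0.1   2.   -2.67] up [-0.362  0.222 -0.906] yaz -106 xaz -21 
   [[-0.3, 0.11, -0.95], [-0.23, -0.02, -0.97], [-0.18, -0.11, -0.98], [-0.13, -0.2, -0.97], [-0.08, -0.28, -0.96]] j [-0.64  0.78  0.31  0.17 -0.52  2.   -2.66] up [-0.083 -0.281 -0.956] yaz -113 xaz -21
```

```bash
cat > q.py <<'E'
from sim import *
from h import arm
Q=np.array(arm.observe()['joints'])
for w in(.3,.45):
  for (px,py,pz) in((-13,22,27),(-8,18,25),(-6,3,20),(0,10,22)):
    pl=[[-1,0,4,0],[-2,0,9,0],[-3,0,14,-.15]]+[[-3+(px+3)*min(1,k/8),py*min(1,k/8),14+(pz-14)*min(1,k/8),-.15-.16*k] for k in range(1,18)]
    q=run(Q,pl,w=w);print(w,(px,py,pz),show(q))
E
python3 q.py
```

```text
0.3 (-13, 22, 27) p [0.417 0.278 0.526] j [-0.89  0.34  0.06  1.24  0.26  2.   -1.6 ] up [-0.402  0.291 -0.868] yaz -44 xaz 38
0.3 (-8, 18, 25) p [0.466 0.238 0.508] j [-0.71  0.4  -0.06  1.22  0.33  2.   -1.55] up [-0.441  0.298 -0.847] yaz -44 xaz 37
0.3 (-6, 3, 20) p [0.487 0.091 0.464] j [-0.29  0.42 -0.3   1.34  0.4   2.   -1.61] up [-0.539  0.287 -0.792] yaz -56 xaz 23
0.3 (0, 10, 22) p [0.545 0.159 0.48 ] j [-0.56  0.5   0.02  1.15  0.36  2.   -1.45] up [-0.495  0.299 -0.816] yaz -51 xaz 29
0.45 (-13, 22, 27) p [0.414 0.274 0.514] j [-0.89  0.35  0.12  1.26  0.2   2.   -1.67] up [-0.413  0.278 -0.867] yaz -50 xaz 32
0.45 (-8, 18, 25) p [0.464 0.234 0.498] j [-0.79  0.41  0.12  1.23  0.24  2.   -1.58] up [-0.454  0.29  -0.842] yaz -51 xaz 31
0.45 (-6, 3, 20) p [0.486 0.09  0.462] j [-0.31  0.42 -0.25  1.34  0.37  2.   -1.62] up [-0.541  0.287 -0.791] yaz -58 xaz 21
0.45 (0, 10, 22) p [0.543 0.156 0.474] j [-0.56  0.5   0.02  1.16  0.34  2.   -1.48] up [-0.498  0.297 -0.815] yaz -52 xaz 27
```

>>> {"api": "carry_out", "payload": {
  "plan": [
    [-1, 0, 4, 0, 2],
    [-2, 0, 9, 0, 2],
    [-3, 0, 14, -0.15, 2],
    [-4, 2.8, 15.6, -0.31, 2],
    [-5.5, 5.5, 17.2, -0.47, 2],
    [-6.8, 8.3, 18.9, -0.63, 2],
    [-8, 11, 20.5, -0.79, 2],
    [-9.3, 13.8, 22, -0.95, 2],
    [-10.5, 16.5, 23.8, -1.11, 2],
    [-11.8, 19.3, 25.4, -1.27, 2],
    [-13, 22, 27, -1.43, 2],
    [-13, 22, 27, -1.59, 2],
    [-13, 22, 27, -1.75, 2],
    [-13, 22, 27, -1.91, 2],
    [-13, 22, 27, -2.07, 2],
    [-13, 22, 27, -2.23, 2],
    [-13, 22, 27, -2.39, 2],
    [-13, 22, 27, -2.55, 2],
    [-13, 22, 27, -2.71, 2],
    [-13, 22, 27, -2.87, 2]
  ]
}}

```text
clock: 32.9
position: [0.4217, 0.2811, 0.5305]
ee_rot: [2.087, 1.417, -0.472]
force: [1.6, -0.1, -4.3]
width: 0.433
```

```bash
python3 st.py; for s in -.4 -.6 -.8; do echo s $s; python3 plan.py .61,.43,.55,$s,7 .68,.48,.6,0,6 .74,.52,.6,0,6 .78,.54,.65,0,6; done
```

```text
32.9 [0.4217 0.2811 0.5305] j [-1.067  0.363  0.2    1.278  0.413  2.    -1.161] w 0.433
tilt 39.0 finger az -87.7 tool y az -16.7 ty z 0.256 tool x [ 0.377  0.726 -0.575]
up in tool [-0.575  0.256 -0.777]
s -.4
0.25 shift [18.8 14.9  2.1 -0.4] p [0.596 0.42  0.542] j [-1.08  0.78  0.73  0.6   0.05  2.   -1.13] up [-0.28   0.431 -0.858] yaz -34 xaz 48
0.25 shift [8.4 6.  5.8 0. ] p [0.665 0.462 0.582] j [-0.98  0.91  1.03  0.24 -0.26  2.   -1.04] up [-0.118  0.527 -0.842] yaz -32 xaz 54
0.25 shift [7.5 5.8 1.8 0. ] p [0.721 0.5   0.581] j [-0.9   0.97  1.1   0.08 -0.39  1.89 -1.07] up [ 0.013  0.602 -0.798] yaz -32 xaz 59
0.25 shift [5.9 4.  6.9 0. ] p [0.763 0.522 0.632] j [-0.9   0.95  1.12  0.08 -0.39  1.69 -1.05] up [ 0.154  0.689 -0.708] yaz -33 xaz 66
0.4 shift [18.8 14.9  2.1 -0.4] p [0.555 0.357 0.474] j [-1.14  0.78  0.9   0.88 -0.06  2.   -1.07] up [-0.462  0.32  -0.827] yaz -37 xaz 43
0.4 shift [12.5 12.3 12.6  0. ] p [0.607 0.394 0.506] j [-1.08  0.83  0.9   0.66 -0.09  2.   -1.05] up [-0.347  0.388 -0.854] yaz -35 xaz 46
0.4 shift [13.3 12.6  9.4  0. ] p [0.658 0.43  0.5
[... 1783 characters left out ...]
.25 shift [5.9 3.9 6.9 0. ] p [0.762 0.523 0.631] j [-0.85  0.92  1.11  0.08 -0.57  1.68 -1.41] up [ 0.423  0.459 -0.781] yaz -54 xaz 50
0.4 shift [18.8 14.9  2.1 -0.8] p [0.558 0.382 0.499] j [-0.95  0.66  0.41  0.8   0.07  2.   -1.6 ] up [-0.249  0.315 -0.916] yaz -57 xaz 28
0.4 shift [12.2  9.8 10.1  0. ] p [0.617 0.418 0.522] j [-0.93  0.76  0.5   0.55  0.    2.   -1.54] up [-0.114  0.329 -0.937] yaz -57 xaz 31
0.4 shift [12.3 10.2  7.8  0. ] p [0.669 0.45  0.519] j [-0.9   0.89  0.75  0.33 -0.24  2.   -1.48] up [-0.012  0.339 -0.941] yaz -57 xaz 33
0.4 shift [11.1  9.  13.1  0. ] p [0.689 0.456 0.55 ] j [-0.86  0.91  0.86  0.2  -0.36  2.   -1.47] up [ 0.082  0.349 -0.933] yaz -57 xaz 35
```

>>> {"api": "carry_out", "payload": {
  "plan": [
    [0, 0, -3, -0.15, 2],
    [0, 0, -4, -0.3, 2],
    [0, 0, -4, -0.45, 2],
    [0, 0, -4, -0.6, 2],
    [0, 0, -4, -0.75, 2],
    [0, 0, -4, -0.9, 2],
    [0, 0, -4, -1.05, 2],
    [0, 0, -4, -1.05, 2]
  ]
}}

```text
clock: 33.7
position: [0.4185, 0.2708, 0.4747]
ee_rot: [2.563, 0.637, -0.613]
force: [4.2, -4.1, -4.8]
width: 0.431
```

```bash
python3 st.py; for s in 0 -.3; do echo s $s; python3 plan.py .61,.43,.55,$s,7 .68,.48,.6,0,6 .74,.52,.6,0,6 .78,.54,.65,0,6; done
```

```text
33.7 [0.4185 0.2708 0.4747] j [-1.283  0.539  0.907  1.308 -0.048  1.999 -1.432] w 0.431
tilt 35.8 finger az -122.0 tool y az -57.2 ty z 0.293 tool x [ 0.797  0.329 -0.506]
up in tool [-0.506  0.293 -0.811]
s 0
0.25 shift [19.1 15.9  7.6  0. ] p [0.589 0.406 0.519] j [-1.02  0.75  0.72  0.66 -0.11  2.   -1.47] up [-0.165  0.333 -0.928] yaz -56 xaz 30
0.25 shift [9.1 7.4 8.1 0. ] p [0.664 0.463 0.58 ] j [-0.91  0.87  0.85  0.23 -0.31  2.   -1.46] up [ 0.104  0.364 -0.926] yaz -56 xaz 36
0.25 shift [7.6 5.7 2.  0. ] p [0.721 0.502 0.581] j [-0.85  0.94  1.06  0.08 -0.57  1.88 -1.49] up [ 0.271  0.382 -0.884] yaz -56 xaz 40
0.25 shift [5.9 3.8 6.9 0. ] p [0.761 0.523 0.63 ] j [-0.84  0.91  1.11  0.08 -0.6   1.68 -1.47] up [ 0.454  0.405 -0.793] yaz -57 xaz 46
0.4 shift [19.1 15.9  7.6  0. ] p [0.537 0.354 0.457] j [-1.05  0.7   0.68  0.94 -0.08  2.   -1.49] up [-0.374  0.306 -0.875] yaz -57 xaz 26
0.4 shift [14.3 12.6 14.3  0. ] p [0.591 0.391 0.488] j [-1.    0.76  0.7   0.72 -0.11  2.   -1.47] up [-0.234  0.322 -0.917] yaz -56 xaz 29
0.4 shift [14.9 12.9 11.2  0. ] p [0.645 0.428 0.49
[... 659 characters left out ...]
0.25 shift [6.1 3.6 7.  0. ] p [0.761 0.525 0.63 ] j [-0.75  0.89  1.08  0.08 -0.89  1.68 -1.93] up [ 0.517 -0.076 -0.852] yaz -74 xaz 13
0.4 shift [19.1 15.9  7.6 -0.3] p [0.514 0.354 0.433] j [-0.83  0.64  0.28  0.99 -0.08  2.   -1.96] up [-0.384  0.244 -0.891] yaz -76 xaz 8
0.4 shift [16.6 12.6 16.7  0. ] p [0.566 0.395 0.469] j [-0.75  0.68  0.11  0.76  0.    2.   -2.03] up [-0.234  0.191 -0.953] yaz -77 xaz 10
0.4 shift [17.4 12.5 13.1  0. ] p [0.624 0.436 0.49 ] j [-0.74  0.78  0.11  0.51  0.01  2.   -2.01] up [-0.09   0.136 -0.987] yaz -78 xaz 12
0.4 shift [15.6 10.4 16.   0. ] p [0.66  0.45  0.514] j [-0.78  0.84  0.46  0.35 -0.26  2.   -1.93] up [ 0.014  0.097 -0.995] yaz -78 xaz 12
```

>>> {"api": "carry_out", "payload": {
  "plan": [
    [8, 7, 3, -0.15, 2],
    [14, 12, 6, -0.3, 2],
    [19, 16, 8, -0.4, 2],
    [19, 16, 8, -0.4, 2],
    [19, 16, 8, -0.4, 2],
    [19, 16, 8, -0.4, 2],
    [19, 16, 8, -0.4, 2]
  ]
}}

```text
clock: 34.4
position: [0.4218, 0.3202, 0.5483]
ee_rot: [2.834, 0.391, -0.331]
force: [1.2, 1.1, -4.2]
width: 0.435
```

```bash
python3 st.py; for s in 0 -.2; do echo s $s; python3 plan.py .68,.48,.6,$s,6 .74,.52,.6,0,6 .78,.54,.65,0,6; done
```

```text
34.4 [0.4218 0.3202 0.5483] j [-0.94   0.366  0.246  1.119  0.013  2.001 -1.988] w 0.435
tilt 19.9 finger az -123.3 tool y az -72.5 ty z 0.223 tool x [ 0.938  0.233 -0.258]
up in tool [-0.258  0.223 -0.94 ]
s 0
0.25 shift [25.8 16.   5.2  0. ] p [0.608 0.426 0.539] j [-0.86  0.72  0.44  0.53 -0.15  2.   -1.84] up [-0.035  0.165 -0.986] yaz -73 xaz 17
0.25 shift [13.2  9.4  6.1  0. ] p [0.699 0.488 0.562] j [-0.76  0.93  0.92  0.08 -0.68  1.97 -1.85] up [ 0.231  0.094 -0.968] yaz -73 xaz 19
0.25 shift [8.1 5.2 8.8 0. ] p [0.754 0.519 0.623] j [-0.76  0.89  1.08  0.08 -0.83  1.71 -1.83] up [ 0.501  0.026 -0.865] yaz -71 xaz 20
0.4 shift [25.8 16.   5.2  0. ] p [0.577 0.406 0.519] j [-0.81  0.67  0.21  0.67  0.01  2.   -1.92] up [-0.122  0.19  -0.974] yaz -73 xaz 16
0.4 shift [16.3 11.4  8.1  0. ] p [0.651 0.449 0.508] j [-0.8   0.83  0.4   0.39 -0.15  2.   -1.86] up [-0.005  0.159 -0.987] yaz -73 xaz 17
0.4 shift [12.9  9.1 14.2  0. ] p [0.677 0.458 0.536] j [-0.79  0.87  0.6   0.25 -0.34  2.   -1.82] up [ 0.095  0.133 -0.987] yaz -73 xaz 18
s -.2
0.25 shift [25.8 16.   5.2 -0.2] p [0.603 0.426 0.534] j [-0.81  0.71  0.35  0.55 -0.17  2.   -2.08] up [-0.049  0.109 -0.993] yaz -85 xaz 5
0.25 shift [13.7  9.4  6.6  0. ] p [0.696 0.487 0.56 ] j [-0.73  0.92  0.83  0.08 -0.69  1.98 -2.09] up [ 0.2   -0.027 -0.979] yaz -84 xaz 5
0.25 shift [8.4 5.3 9.  0. ] p [0.751 0.519 0.621] j [-0.73  0.89  1.06  0.08 -0.91  1.72 -2.07] up [ 0.448 -0.16  -0.879] yaz -82 xaz 4
0.4 shift [25.8 16.   5.2 -0.2] p [0.57  0.404 0.505] j [-0.82  0.67  0.31  0.71 -0.13  2.   -2.09] up [-0.153  0.164 -0.975] yaz -85 xaz 4
0.4 shift [17.  11.6  9.5  0. ] p [0.64  0.447 0.504] j [-0.83  0.82  0.58  0.45 -0.37  2.   -2.03] up [-0.034  0.095 -0.995] yaz -85 xaz 5
0.4 shift [14.   9.3 14.6  0. ] p [0.669 0.459 0.529] j [-0.76  0.86  0.47  0.28 -0.32  2.   -2.07] up [ 0.06   0.044 -0.997] yaz -85 xaz 5
```

>>> {"api": "carry_out", "payload": {
  "plan": [
    [3, 2, -2, -0.15, 2],
    [6, 4, -2, -0.3, 2],
    [14, 9, 0, -0.45, 2],
    [20, 13, 2, -0.45, 2],
    [24, 16, 4, -0.45, 2],
    [24, 16, 4, -0.45, 2]
  ]
}}

```text
clock: 35.0
position: [0.525, 0.3808, 0.6415]
ee_rot: [-3.042, 0.274, 0.084]
force: [0.6, 3.1, -2.4]
width: 0.433
```

```bash
python3 st.py; for s in 0 -.2; do echo s $s; python3 plan.py .68,.48,.6,$s,6 .74,.52,.6,0,6 ; done
```

```text
35.0 [0.525  0.3808 0.6415] j [-0.439  0.516 -0.582  0.642  0.202  2.001 -2.613] w 0.433
tilt 5.9 finger az 117.4 tool y az -100.4 ty z -0.081 tool x [ 0.982 -0.176 -0.063]
up in tool [-0.063 -0.081 -0.995]
s 0
0.25 shift [15.5  9.9 -4.1  0. ] p [0.665 0.47  0.583] j [-0.68  0.84  0.42  0.17 -0.49  2.   -2.41] up [ 0.024 -0.176 -0.984] yaz -101 xaz -11
0.25 shift [7.5 5.  1.7 0. ] p [0.718 0.506 0.58 ] j [-0.67  0.91  0.94  0.08 -1.02  1.87 -2.41] up [ 0.133 -0.295 -0.946] yaz -100 xaz -12
0.4 shift [15.5  9.9 -4.1  0. ] p [0.656 0.464 0.573] j [-0.69  0.81  0.32  0.24 -0.39  2.   -2.41] up [-0.006 -0.143 -0.99 ] yaz -101 xaz -11
0.4 shift [8.4 5.6 2.7 0. ] p [0.694 0.491 0.559] j [-0.67  0.93  1.    0.08 -1.07  1.98 -2.41] up [ 0.051 -0.205 -0.977] yaz -100 xaz -11
s -.2
0.25 shift [15.5  9.9 -4.1 -0.2] p [0.666 0.471 0.585] j [-0.68  0.84  0.44  0.16 -0.5   2.   -2.61] up [-0.003 -0.18  -0.984] yaz -112 xaz -22
0.25 shift [7.4 4.9 1.5 0. ] p [0.718 0.506 0.58 ] j [-0.67  0.91  0.94  0.08 -1.01  1.87 -2.6 ] up [ 0.078 -0.312 -0.947] yaz -112 xaz -23
0.4 shift [15.5  9.9 -4.1 -0.2] p [0.658 0.466 0.575] j [-0.69  0.82  0.35  0.22 -0.41  2.   -2.6 ] up [-0.024 -0.145 -0.989] yaz -112 xaz -22
0.4 shift [8.2 5.4 2.5 0. ] p [0.696 0.491 0.561] j [-0.67  0.93  1.    0.08 -1.07  1.97 -2.6 ] up [ 0.02  -0.218 -0.976] yaz -112 xaz -22
```

>>> {"api": "carry_out", "payload": {
  "plan": [
    [-4, -3, -5, 0.15, 2],
    [-7, -5, -10, 0.3, 2],
    [-7, -5, -15, 0.45, 2],
    [-7, -5, -17, 0.6, 2],
    [-7, -5, -17, 0.75, 2],
    [-7, -5, -17, 0.9, 2],
    [-7, -5, -17, 1.05, 2],
    [-7, -5, -17, 1.2, 2],
    [-7, -5, -17, 1.35, 2],
    [-7, -5, -17, 1.5, 2],
    [-7, -5, -17, 1.7, 2],
    [-7, -5, -17, 1.7, 2],
    [-7, -5, -17, 1.7, 2]
  ]
}}

```text
clock: 36.3
position: [0.4551, 0.3311, 0.4712]
ee_rot: [-2.261, -2.153, 0.158]
force: [0.4, 0.3, -1.7]
width: 0.431
```

```bash
python3 st.py; for t in .62,.44,.62 .66,.46,.6 .68,.48,.56; do echo t $t; python3 plan.py $t,0,6 ; done
```

```text
36.3 [0.4551 0.3311 0.4712] j [-0.11   0.452 -0.974  1.287  0.328  1.68  -1.08 ] w 0.431
tilt 5.9 finger az -145.4 tool y az -2.9 ty z -0.081 tool x [ 0.046  0.997 -0.062]
up in tool [-0.062 -0.081 -0.995]
t .62,.44,.62
0.25 shift [16.5 10.9 14.9  0. ] p [0.607 0.431 0.6  ] j [-0.67  0.67 -0.07  0.42  0.05  2.   -0.75] up [ 0.038  0.035 -0.999] yaz -3 xaz 87
0.4 shift [16.5 10.9 14.9  0. ] p [0.596 0.424 0.583] j [-0.67  0.66 -0.07  0.49  0.04  2.   -0.76] up [ 0.003 -0.007 -1.   ] yaz -3 xaz 87
t .66,.46,.6
0.25 shift [20.5 12.9 12.9  0. ] p [0.64  0.447 0.575] j [-0.66  0.75 -0.09  0.32  0.07  2.   -0.74] up [ 0.046  0.048 -0.998] yaz -3 xaz 87
0.4 shift [20.5 12.9 12.9  0. ] p [0.624 0.436 0.556] j [-0.66  0.73 -0.07  0.42  0.04  2.   -0.74] up [-0.002 -0.011 -1.   ] yaz -3 xaz 87
t .68,.48,.56
0.25 shift [22.5 14.9  8.9  0. ] p [0.659 0.466 0.539] j [-0.66  0.83 -0.17  0.27  0.14  2.   -0.76] up [ 0.035  0.034 -0.999] yaz -3 xaz 87
0.4 shift [22.5 14.9  8.9  0. ] p [0.644 0.455 0.524] j [-0.65  0.8  -0.15  0.36  0.11  2.   -0.76] up [-0.006 -0.017 -1.   ] yaz -3 xaz 87
```

>>> {"api": "carry_out", "payload": {
  "plan": [
    [5, 3.5, 4, 0, 2],
    [10, 7, 8, 0, 2],
    [15, 10.5, 12, 0, 2],
    [16, 11, 14.5, 0, 2],
    [16, 11, 14.5, 0, 2],
    [16, 11, 14.5, 0, 2]
  ]
}}

```text
clock: 36.9
position: [0.5745, 0.4027, 0.5391]
ee_rot: [-2.267, -2.118, 0.204]
force: [1.0, -0.7, -3.5]
width: 0.433
```

```bash
python3 st.py; for t in .62,.44,.62 .62,.44,.65 ; do echo t $t; python3 plan.py $t,0,6 ; done
```

```text
36.9 [0.5745 0.4027 0.5391] j [-0.657  0.635 -0.06   0.65   0.01   1.99  -0.772] w 0.433
tilt 7.7 finger az -150.9 tool y az -4.1 ty z -0.113 tool x [ 0.064  0.995 -0.073]
up in tool [-0.073 -0.113 -0.991]
t .62,.44,.62
0.25 shift [4.5 3.7 8.1 0. ] p [0.607 0.431 0.6  ] j [-0.75  0.68  0.29  0.43 -0.22  2.   -0.7 ] up [ 0.042  0.025 -0.999] yaz -4 xaz 86
0.4 shift [4.5 3.7 8.1 0. ] p [0.595 0.423 0.587] j [-0.7   0.65  0.07  0.49 -0.07  2.   -0.74] up [ 0.012 -0.012 -1.   ] yaz -4 xaz 86
t .62,.44,.65
0.25 shift [ 4.5  3.7 11.1  0. ] p [0.607 0.43  0.629] j [-0.76  0.66  0.32  0.39 -0.25  2.   -0.7 ] up [ 0.081  0.071 -0.994] yaz -4 xaz 86
0.4 shift [ 4.5  3.7 11.1  0. ] p [0.585 0.417 0.604] j [-0.69  0.62 -0.01  0.5  -0.01  2.   -0.77] up [ 0.024  0.001 -1.   ] yaz -4 xaz 86
```

>>> {"api": "carry_out", "payload": {
  "plan": [
    [4.5, 3.5, 8.5, 0, 2],
    [4.5, 3.5, 8.5, 0, 2],
    [4.5, 3.5, 8.5, 0, 2],
    [4.5, 3.5, 8.5, 0, 2],
    [4.5, 3.5, 8.5, 0, 2]
  ]
}}

```text
clock: 37.4
position: [0.6547, 0.4368, 0.6137]
ee_rot: [-2.337, -1.966, -0.26]
force: [2.5, -1.4, -0.5]
width: 0.435
```

```bash
python3 st.py
```

```text
37.4 [0.6547 0.4368 0.6137] j [-0.759  0.777  0.936  0.316 -0.868  2.001 -0.689] w 0.435
tilt 10.7 finger az 64.3 tool y az -10.1 ty z 0.05 tool x [0.164 0.97  0.178]
up in tool [ 0.178  0.05  -0.983]
```

>>> {"api": "carry_out", "payload": {
  "plan": [
    [-4, -2, -3, 0.15, 2],
    [-8, -4, -6, 0.3, 2],
    [-12, -6.5, -9, 0.45, 2],
    [-16, -8.5, -12, 0.6, 2],
    [-20, -10.5, -14, 0.75, 2],
    [-20, -10.5, -14, 0.9, 2],
    [-20, -10.5, -14, 1.05, 2],
    [-20, -10.5, -14, 1.2, 2],
    [-20, -10.5, -14, 1.35, 2],
    [-20, -10.5, -14, 1.5, 2],
    [-20, -10.5, -14, 1.65, 2],
    [-20, -10.5, -14, 1.8, 2],
    [-20, -10.5, -14, 1.95, 2],
    [-20, -10.5, -14, 2.1, 2],
    [-20, -10.5, -14, 2.25, 2],
    [-20, -10.5, -14, 2.4, 2],
    [-20, -10.5, -14, 2.55, 2],
    [-20, -10.5, -14, 2.65, 2],
    [-20, -10.5, -14, 2.65, 2]
  ]
}}

```text
clock: 39.3
position: [0.4547, 0.3323, 0.4736]
ee_rot: [1.301, -2.657, 0.049]
force: [-0.6, 0.6, -2.3]
width: 0.435
```

```bash
python3 st.py; for t in .58,.42,.56 .6,.435,.58 .6,.435,.6; do echo t $t; python3 plan.py $t,0,12 ; done
```

```text
39.3 [0.4547 0.3323 0.4736] j [-1.079  0.365  0.554  1.311 -0.173  1.703  1.937] w 0.435
tilt 10.6 finger az -143.6 tool y az 141.9 ty z 0.05 tool x [-0.6   -0.78   0.178]
up in tool [ 0.178  0.05  -0.983]
t .58,.42,.56
0.25 shift [12.5  8.8  8.7  0. ] p [0.574 0.415 0.551] j [-0.79  0.65  0.26  0.62 -0.16  2.    1.85] up [ 0.105  0.029 -0.994] yaz 142 xaz -128
0.4 shift [12.5  8.8  8.7  0. ] p [0.57  0.412 0.543] j [-0.79  0.64  0.25  0.65 -0.16  2.    1.85] up [ 0.127  0.036 -0.991] yaz 142 xaz -128
t .6,.435,.58
0.25 shift [14.5 10.3 10.7  0. ] p [0.59  0.427 0.564] j [-0.78  0.67  0.28  0.54 -0.18  2.    1.85] up [ 0.052  0.014 -0.999] yaz 142 xaz -128
0.4 shift [14.5 10.3 10.7  0. ] p [0.582 0.421 0.553] j [-0.81  0.66  0.34  0.59 -0.22  2.    1.88] up [ 0.088  0.025 -0.996] yaz 142 xaz -128
t .6,.435,.6
0.25 shift [14.5 10.3 12.7  0. ] p [0.588 0.426 0.581] j [-0.78  0.66  0.29  0.52 -0.19  2.    1.85] up [ 0.021  0.005 -1.   ] yaz 142 xaz -128
0.4 shift [14.5 10.3 12.7  0. ] p [0.578 0.419 0.571] j [-0.85  0.65  0.47  0.59 -0.3   2.    1.91] up [ 0.056  0.018 -0.998] yaz 142 xaz -128
```

>>> {"api": "carry_out", "payload": {
  "plan": [
    [3, 2.1, 2.5, 0, 2],
    [6, 4.2, 5, 0, 2],
    [9, 6.3, 7.5, 0, 2],
    [11, 7.8, 9.5, 0, 2],
    [12.5, 8.8, 11, 0, 2],
    [13.5, 9.6, 12, 0, 2],
    [14.5, 10.3, 12.7, 0, 2],
    [14.5, 10.3, 12.7, 0, 2],
    [14.5, 10.3, 12.7, 0, 2],
    [14.5, 10.3, 12.7, 0, 2]
  ]
}}

```text
clock: 40.3
position: [0.58, 0.4214, 0.6242]
ee_rot: [-1.33, 2.774, 0.018]
force: [1.1, -0.1, -5.3]
width: 0.433
```

```bash
python3 st.py; for t in .6,.435,.6 .6,.435,.63; do echo t $t; python3 plan.py $t,0,8 ; done
```

```text
40.3 [0.58   0.4214 0.6242] j [-0.62   0.613 -0.304  0.476  0.208  2.     1.693] w 0.433
tilt 3.8 finger az 36.0 tool y az 141.2 ty z -0.017 tool x [-0.625 -0.778 -0.064]
up in tool [-0.064 -0.017 -0.998]
t .6,.435,.6
0.25 shift [ 2.   1.4 -2.4  0. ] p [0.6   0.435 0.6  ] j [-0.62  0.66 -0.3   0.46  0.21  1.97  1.7 ] up [-0.063 -0.017 -0.998] yaz 141 xaz -129
0.4 shift [ 2.   1.4 -2.4  0. ] p [0.6   0.435 0.6  ] j [-0.62  0.66 -0.3   0.46  0.21  1.97  1.7 ] up [-0.063 -0.017 -0.998] yaz 141 xaz -129
t .6,.435,.63
0.25 shift [2.  1.4 0.6 0. ] p [0.598 0.433 0.626] j [-0.78  0.66  0.33  0.41 -0.23  2.    1.83] up [-0.088 -0.024 -0.996] yaz 141 xaz -129
0.4 shift [2.  1.4 0.6 0. ] p [0.597 0.432 0.624] j [-0.78  0.65  0.33  0.42 -0.23  2.    1.84] up [-0.08  -0.022 -0.997] yaz 141 xaz -129
```

>>> {"api": "carry_out", "payload": {
  "plan": [
    [-4, -3.5, -3, 0, 2],
    [-8.9, -7.9, -7, 0, 2],
    [-8.9, -7.9, -12, 0, 2],
    [-8.9, -7.9, -17, 0, 2],
    [-8.9, -7.9, -22, 0, 2],
    [-8.9, -7.9, -27, 0, 2],
    [-8.9, -7.9, -32, 0, 2],
    [-8.9, -7.9, -36, 0, 2],
    [-8.9, -7.9, -39, 0, 2],
    [-8.9, -7.9, -41, 0, 2],
    [-8.9, -7.9, -41, 0, 2],
    [-8.9, -7.9, -41, 0, 2]
  ]
}}

```text
clock: 41.5
position: [0.4913, 0.3426, 0.2149]
ee_rot: [-1.328, 2.775, 0.019]
force: [0.8, -0.1, -1.7]
width: 0.434
```

```bash
python3 st.py; python3 - <<'E'
from h import *
a=grab('scene','s4');b=grab('top','t4')
i=np.hstack([cv2.resize(a[0][110:260,250:420],None,fx=2.2,fy=2.2),cv2.resize(b[0][190:340,70:240],None,fx=2.2,fy=2.2)])
cv2.imwrite('pics/c4.png',cv2.convertScaleAbs(i[:,:,::-1],alpha=1.5))
for t in('t4','t0','s4'):
    P,im=cloud(t);c=np.array([.4995,.348]);d=P[...,:2]-c;m=(np.abs(d)<[.06,.045]).all(-1)&(P[...,2]<.02)
    m2=(np.abs(d)<[.085,.066]).all(-1)&(P[...,2]>.024)&(P[...,2]<.036)
    print(t,m.sum(),np.median(P[m][:,2]) if m.sum() else 0,'rim ext',np.percentile(P[m2][:,:2],[1,99],axis=0).round(4).tolist())
r,p=pose();P,im=cloud('s4');d=(P-p)@r
m=(d[...,2]>.075)&(d[...,2]<.18)&(abs(d[...,1])<.03)&(abs(d[...,0])<.04);q=d[m];w=P[m];print(len(q),np.percentile(q,[2,98],axis=0).round(4),w[:,2].min())
E
```

```text
41.5 [0.4913 0.3426 0.2149] j [-0.428  0.469 -0.38   1.759  0.228  0.89   1.559] w 0.434
tilt 3.8 finger az 36.3 tool y az 141.1 ty z -0.017 tool x [-0.626 -0.777 -0.064]
up in tool [-0.064 -0.017 -0.998]
t4 1111 0.006307611795865142 rim ext [[0.4232, 0.2825], [0.5713, 0.3665]]
t0 1859 0.006506209647139549 rim ext [[0.4245, 0.2833], [0.5749, 0.4099]]
s4 228 0.004795496243593156 rim ext [[0.4215, 0.2823], [0.576, 0.4065]]
615 [[-0.0212 -0.0296  0.0765]
 [ 0.033   0.0144  0.1625]] 0.05071041947351518
```

View pics/c4.png

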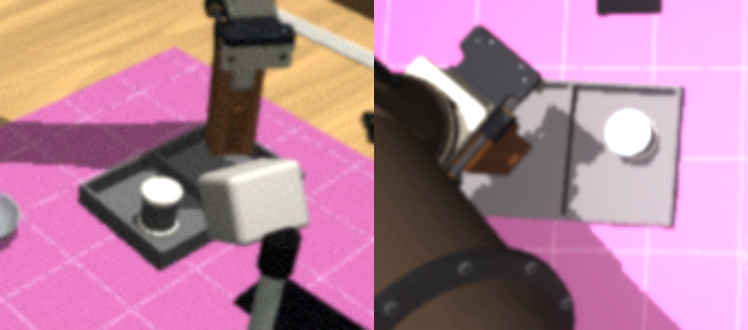

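>>> {"api": "carry_out", "payload": {
  "plan": [
    [0, 0, -2, 0, 2],
    [0, 0, -3.5, 0, 2],
    [0, 0, -4.1, 0, 2],
    [0, 0, -4.4, 0, 2],
    [0, 0, -4.5, 0, 2],
    [0, 0, -4.6, 0, 2],
    [0, 0, -4.6, 0, 2]
  ]
}}

```text
clock: 42.3
position: [0.4924, 0.3438, 0.1715]
ee_rot: [-1.326, 2.77, 0.02]
force: [-0.4, 0.1, -1.8]
width: 0.436
```

>>> {"api": "carry_out", "payload": {
  "plan": [
    [0, 0, -0.1, 0, 2],
    [0, 0, -0.2, 0, 2],
    [0, 0, -0.2, 0, 2]
  ]
}}

```text
clock: 42.6
position: [0.4924, 0.3437, 0.1695]
ee_rot: [-1.326, 2.771, 0.02]
force: [0.5, 0.2, -2.0]
width: 0.433
```

Near contact; soften the grip and feel downward.

>>> {"api": "carry_out", "payload": {
  "plan": [
    [0, 0, -0.05, 0, 2],
    [0, 0, -0.1, 0, 2],
    [0, 0, -0.15, 0, 2],
    [0, 0, -0.2, 0, 2],
    [0, 0, -0.2, 0, 2]
  ],
  "squeeze": 12
}}

```text
clock: 43.1
position: [0.4928, 0.3444, 0.1682]
ee_rot: [-1.325, 2.769, 0.021]
force: [-0.8, -0.5, 4.4]
width: 0.436
```

>>> {"api": "carry_out", "payload": {
  "plan": [
    [0, 0, -0.05, 0, 2],
    [0, 0, -0.1, 0, 2],
    [0, 0, -0.15, 0, 2],
    [0, 0, -0.15, 0, 2]
  ],
  "squeeze": 5
}}

```text
clock: 43.5
position: [0.4936, 0.3452, 0.1676]
ee_rot: [-1.324, 2.766, 0.023]
force: [1.3, 2.1, 6.6]
width: 0.436
```

```bash
python3 st.py; python3 - <<'E'
from h import *
print(arm.observe()['force'],arm.observe()['ft_torque'])
E
```

```text
43.5 [0.4936 0.3452 0.1676] j [-0.445  0.523 -0.36   1.805  0.265  0.783  1.527] w 0.436
tilt 4.3 finger az 36.7 tool y az 141.1 ty z -0.019 tool x [-0.625 -0.777 -0.073]
up in tool [-0.073 -0.019 -0.997]
[1.31090822 2.06964076 6.57065678] [ 0.43530846 -0.20037255 -0.00883476]
```

>>> {"api": "carry_out", "payload": {
  "plan": [
    [0, 0, 0, 0, 4.0],
    [0, 0, 0, 0, 4.2],
    [0, 0, 0, 0, 4.4],
    [0, 0, 0, 0, 4.6],
    [0, 0, 0, 0, 5],
    [0, 0, 0, 0, 6],
    [0, 0, 0, 0, 8],
    [0, 0, 0, 0, 8],
    [0, 0, 0, 0, 8],
    [0, 0, 0, 0, 8]
  ],
  "squeeze": 3
}}

```text
clock: 44.5
position: [0.4936, 0.3452, 0.1676]
ee_rot: [-1.324, 2.766, 0.023]
force: [-0.4, 0.9, -0.4]
width: 0.864
```

>>> {"api": "carry_out", "payload": {
  "plan": [
    [-0.1, -0.1, 2, 0, 8],
    [-0.3, -0.2, 5, 0, 8],
    [-0.6, -0.4, 9, 0, 8],
    [-1, -0.7, 14, 0, 8],
    [-1.3, -1, 19, 0, 8],
    [-6, -4, 24, 0, 8],
    [-10, -8, 28, 0, 8],
    [-10, -20, 28, 0, 8],
    [-10, -25, 28, 0, 8],
    [-10, -25, 28, 0, 8],
    [-10, -25, 28, 0, 8],
    [-10, -25, 28, 0, 8]
  ]
}}

```text
clock: 45.7
position: [0.3933, 0.0893, 0.4486]
ee_rot: [-1.312, 2.771, 0.018]
force: [0.1, 1.1, 0.1]
width: 0.868
```

```bash
python3 st.py; python3 - <<'E'
from h import *
a=grab('scene','s5');b=grab('top','t5')
i=np.hstack([cv2.resize(a[0],None,fx=.7,fy=.7),cv2.resize(b[0],None,fx=.7,fy=.7)])
cv2.imwrite('pics/c5.png',cv2.convertScaleAbs(i[:,:,::-1],alpha=1.5))
P,im=cloud('t5');m=(np.hypot(P[...,0]-.5,P[...,1]-.35)<.07)&(P[...,2]>.13)&(P[...,2]<.17);q=P[m]
print(m.sum(),cv2.minAreaRect(q[:,:2].astype(np.float32)),np.percentile(q[:,2],[2,50,98]))
E
```

```text
45.7 [0.3933 0.0893 0.4486] j [-0.069 -0.061 -0.25   1.809 -0.037  1.318  2.144] w 0.868
tilt 4.4 finger az 34.4 tool y az 140.6 ty z -0.021 tool x [-0.631 -0.772 -0.073]
up in tool [-0.073 -0.021 -0.997]
510 ((0.5004205703735352, 0.3483913242816925), (0.05505731329321861, 0.039330050349235535), 51.201377868652344) [0.13309699 0.14619745 0.14998502]
```

View pics/c5.png

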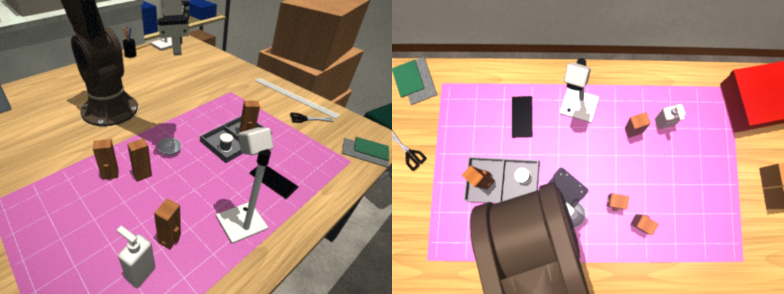

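```bash
python3 -c "
from cell import arm
print(arm.sign_off())"
```

```text
the job is handed in; nothing more can be done
None
```

The inspection is done and handed in at 45.8 s on the robot's clock. The block now stands upright and released in the empty tray compartment.

**Block chosen:** I took the one farthest to the robot's right, at about (0.455, -0.254). Its smooth front and plain edge were checked in a close crop before gripping.

**Tilting:** The moves only allow a turn about the vertical, so I tilted the tool by stretching the arm to the edge of its reach. I watched the pose after each stretch.

**Sides shown at the focus, worked out from the measured tool pose:**

| Side | Angle off square | Distance off centre | Hold |
|---|---|---|---|
| Grooved edge | about 0.5° | about 1 mm in the final hold | two holds of about 1.5 s |
| Smooth front | 0.9° | 1.4 mm | about 1.5 s |
| Plain edge | 1.2° | 0.7 mm | about 1.5 s |

The pictures confirmed the grooved edge and the front. For the plain edge I relied on the measured pose and the depth data alone.

**Placing:** The tool was still about 4° off vertical at release, because one straightening move had overshot and I corrected most of it. I set the block down at about 7 N and it settled flat. The last check puts its top centre at (0.500, 0.348), height 0.146 m, which matches a block standing upright on the tray floor. In the last pictures nothing else appears to have moved, and the gripper is clear.

**Joint limit:** Joint 6 repeatedly read 2.001 to 2.003 against its stated limit of 2 while the controller held it at its stop. Nothing was reported about it.

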